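# Put the fixture set back on its stations

### The arm

A 6-joint arm with a two-finger parallel gripper is mounted at the origin on a cart in front of the work surface, level with it; the furniture and walls round the work are solid. World frame = base frame: x ahead of the robot, y to its left, z up, the work surface at z = 0. Lengths are in m, angles in degrees, forces in N, time in s.
With the tool pointing down it reaches from about 0.3 to 0.75 m from the base axis. Payload 8.5 kg.
Tool frame: the origin (TCP) lies between the finger pads; the fingertips stand 17 mm ahead of it and the grasp point (between the pads) lies 2 mm behind it; z points along the fingers, y is the direction in which the jaws open and shut (so a half turn about z gives the same grasp; the last joint's range is limited). The gripper opens to 85 mm and grips with 20 to 120 N. Pads are 22 mm wide; open, the fingers measure 114 mm over their backs; the gripper's body (76 mm by 85 mm) begins 54 mm behind the grasp point. The pads swing forward as they close: fully open they stand 13 mm farther back than shut.
Start: joints at [60.544, 21.807, 74.336, -0, 83.858, -12.336], TCP at [0.162, 0.526, 0.248] pointing down, gripper open.
Joint ranges: [-178.18, 178.18], [-50.72, 133.34], [12.68, 142.11], [-81.47, 261.47], [9.98, 163.14], [-165.26, 165.26]. Speed limits (degrees/s): [136.94, 136.94, 180, 180, 180, 180].

### API

Orientations are given as a 3x3 rotation matrix whose columns are the frame's x, y, z axes.
In Python, from rig import readout, eyes, env gives the robot as it stands.
- The arm moves only by the tool arm_command, never from a script. Its argument "rows" is text: rows parted by semicolons, each of 7 numbers parted by spaces: the closure, from 0 (fully open) to 1 (shut), then the shift along the tool's x, y, z in mm, then the turn, a rotation vector about the tool's x, y, z in degrees. In form: grip dx dy dz rx ry rz; .... A call has 1 to 5 rows; each row shifts and turns the commanded pose from where the row before left it, along the tool's axes as they then stand; what a row does not reach is not made up. A row lasts 1/12 s, in which the tool goes at most 41.7 mm and 7.16 degrees, less where a joint would pass 70% of its speed; a pose out of reach is approached as far as the arm can. A call with a gripper value outside its range is refused whole. The fingers move at their own pace and stop on an object; "squeeze" is the grip in N (left out, the last holds). Time passes only in rows, so rows that do not move let the fingers close. It gives the time, the measured TCP pose, the force and the opening at its end, in the units of the state.
- readout.observe(): the state, without advancing time (a new reading comes with each control period).
- eyes.get_image(name): name is "scene" or "top" or "wrist"; returns the picture (420x560x3 uint8, red, green, blue); there is no depth.
- eyes.camera_model(name): a dict with "mtx" (3x3 intrinsics, pixels), "view" (4x4, takes a point from world to camera coordinates). Camera axes: x right, y up, looking along -z (the intrinsics and any distortion apply to the point x, -y, -z); pixel columns grow to the right and rows downward; lengths in m; the calibration is good to about 2 mm. A picture is of the moment at which its call begins: read the wrist's pose just before it. camera_model takes no time and is no camera call; for the wrist camera it gives the pose at the moment of the call.
- env.close_job(): hands the job in, once; it reports no verdict.
The state is a dict: "time_s": time; "q": joint angles; "qvel": joint speeds; "joint_efforts": joint torques, N m; "position": TCP position; "tool_rot": TCP orientation; "ft_force": force on the tool from outside, world axes, zero at the start; "wrist_torque": the same for the moment, N m; "grip_width": finger opening in m.
Only numpy, scipy, OpenCV 4.12 (cv2) and the standard library are available. Lean on these libraries where they do the work, as an engineer would, in place of code of your own. Each camera call takes 0.05 s, during which the arm holds its last target. There are 200 camera calls.

### The job

Put the fixture set back on its stations: draw the thin steel sleeve out of the wide one and slip the wide sleeve down over the thick post and the thin sleeve over the thin post. Stand each V-block, groove up, squarely in the outline of its own size on the two marked plates, its groove along the plate's centre line. Do not shift the tin or the standing bolt among them.

Things in the scene. Friction and masses are not known exactly. Their poses are not given: they have to be found in the camera images.
- vblock_large_center (a point): Centre of the larger grey steel V-block, loose, 0.45 kg: 55 mm long (its x, along the groove), 50 mm wide (its y), 40 mm high (its z). The two side faces (+y and -y) are plain, flat and upright: grip it across them (50 mm). The V-groove is open at the top and runs along x. The point lies half-way up, 20 mm above the underside.
- vblock_small_center (a point): Centre of the smaller grey steel V-block, loose, 0.23 kg, same shape: 44 mm long (x, along the groove), 40 mm wide (y, grip across these side faces), 32 mm high (z). The point lies half-way up, 16 mm above the underside.
- sleeve_large_center (a point): Centre of the wide steel sleeve, a plain round tube, loose, 0.30 kg, standing upright: 56 mm outside diameter, 43 mm bore right through, 40 mm high. At the start the thin sleeve stands inside it. The point is on the axis, half-way up (20 mm above its lower end); z is the axis.
- sleeve_small_center (a point): Centre of the thin steel sleeve, a plain round tube, loose, 0.25 kg, upright: 40 mm outside diameter, 26 mm bore right through, 84 mm high. At the start it stands on the bench top inside the wide sleeve with about 1.5 mm play all round and stands 44 mm out above it: grip this upper part and lift it straight up by more than 40 mm. The point is on the axis, half-way up (42 mm above its lower end).
- plate_large_top (a point): Station for the larger V-block: fixed aluminium plate 90 x 85 mm, 6 mm thick, on which a black outline of 55 mm (x) by 50 mm (y) is marked, with a black centre line along x, the direction in which the groove shall run (either way round). The point is the middle of the outline on the plate's upper face.
- plate_small_top (a point): Station for the smaller V-block: fixed aluminium plate 79 x 75 mm, 6 mm thick, with a black outline of 44 mm (x) by 40 mm (y) and a black centre line along x, the direction for the groove (either way round). The point is the middle of the outline on the plate's upper face.
- post_thick_foot (a point): Station for the wide sleeve: fixed round aluminium foot, 88 mm diameter and 6 mm thick, with an upright dark steel post of 27 mm diameter that stands 25 mm above the foot. The point is on the post's axis at the upper face of the foot, where the sleeve's lower end comes to rest.
- post_thin_foot (a point): Station for the thin sleeve: fixed round aluminium foot, 72 mm diameter and 6 mm thick, with an upright dark steel post of 10 mm diameter that stands 45 mm above the foot. The point is on the post's axis at the upper face of the foot, where the sleeve's lower end comes to rest.
- tin_center (a point): Bystander, leave alone: closed round tin with a whitish lid, 64 mm diameter, 40 mm high, among the task's things. The point is its centre, half-way up.
- bolt_center (a point): Bystander, leave alone: hex bolt standing on its head, 26 x 29 x 60 mm, beyond the blue bench vice (fixed, 190 mm deep, 130 mm wide, 114 mm high, centred 0.17 m nearer the robot than the bolt). The point is its centre, half-way up.
Mind the look-alikes: they are no part of the job. What is shaped like the part that bears plate_large_top but blue is not meant.

How it is judged:
By the outcome, as a careful person would: the job done as asked, in the order asked, and still so for the second after the job is handed in, with the robot touching nothing.
It also fails if it takes over 125 s, if anything falls off the work surface, if the arm or the gripper's body presses on something with over 40 N, if the wrist force passes 120 N, or if a joint passes its speed limit or range.

## Working session

There is one attempt and no reset: what is moved stays moved. The work goes in short steps, Python scripts to look and compute and a tool call to move; the robot and the scene stay as the last step left them, time stands still between calls to the robot, and variables do not carry over. Pictures are saved under pics/ and viewed, about 12 in all and at most 16, crops included, and the job is handed in when it is done.

Besides the shell and the picture viewer there is one more tool, called after "Request:" as name(argument=value, ...) on one line, values as JSON. arm_command: Moves the arm, as the interface text tells. Its arguments: {"type":"object","properties":{"rows":{"type":"string"},"squeeze":{"type":"number"}},"required":["rows"]}

```bash
mkdir -p pics; ls; python3 - <<'E'
from rig import readout, eyes, env
import cv2,numpy as np
print(readout.observe())
for n in ["scene","top","wrist"]:
    m=eyes.camera_model(n); im=eyes.get_image(n); cv2.imwrite(f"pics/{n}0.png",im[:,:,::-1]); print(n,{k:np.round(v,4).tolist() if not isinstance(v,str) else v for k,v in m.items()})
a=cv2.imread("pics/top0.png"); cv2.imwrite("pics/top0b.png",cv2.resize(a,(800,600),interpolation=cv2.INTER_CUBIC))
a=cv2.imread("pics/scene0.png"); cv2.imwrite("pics/scene0b.png",cv2.resize(a,(800,600),interpolation=cv2.INTER_CUBIC))
E
```

```text
pics
{'time_s': 0.0, 'q': array([ 6.05449912e+01,  2.18429802e+01,  7.43852628e+01,  1.25115980e-03,
        8.38574070e+01, -1.23373033e+01]), 'qvel': array([ 0.00119433,  0.0228017 ,  0.05149434, -0.08782826, -0.07419149,
       -0.04302123]), 'joint_efforts': array([-1.75468638e-03, -4.48465061e+01, -2.31279802e+01, -2.93639732e-04,
        4.72647487e-03,  1.75727985e-05]), 'position': array([0.16176297, 0.5253977 , 0.24769011]), 'tool_rot': array([[-9.55701284e-01,  2.94337369e-01, -7.53994822e-04],
       [ 2.94338138e-01,  9.55700473e-01, -1.29097408e-03],
       [ 3.40611294e-04, -1.45571502e-03, -9.99998882e-01]]), 'ft_force': array([ 0.06901098, -0.86023219, -0.32062321]), 'wrist_torque': array([-0.02761034, -0.02282838,  0.04184755]), 'grip_width': 0.08529935939634258}
scene {'mtx': [[399.9284, 0.0, 282.4091], [0.0, 399.9284, 209.2031], [0.0, 0.0, 1.0]], 'view': [[0.6221, -0.783, 0.0023, -0.2981], [0.3561, 0.2856, 0.8897, -0.262], [-0.6973, -0.5527, 0.4565, -0.7213], [0.0, 0.0, 0.0, 1.0]]}
top {'mtx': [[496.9573, 0.0, 273.4023], [0.0, 496.9573, 209.2694], [0.0, 0.0, 1.0]], 'view': [[-0.0287, -0.9996, -0.0025, 0.0705], [0.9874, -0.0288, 0.1553, -0.5702], [-0.1553, 0.002, 0.9879, -1.5198], [0.0, 0.0, 0.0, 1.0]]}
wrist {'mtx': [[327.9991, 0.0, 279.2199], [0.0, 327.9991, 208.4806], [0.0, 0.0, 1.0]], 'view': [[0.2931, 0.9561, -0.0016, -0.5495], [-0.9148, 0.2799, -0.2913, 0.0382], [-0.2781, 0.0869, 0.9566, -0.3807], [0.0, 0.0, 0.0, 1.0]]}
```

View pics/top0b.png

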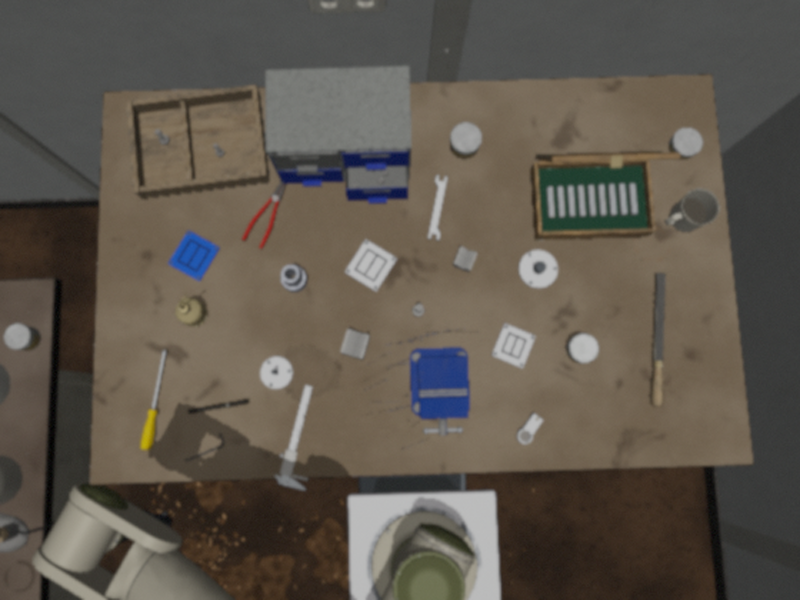

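View pics/scene0b.png

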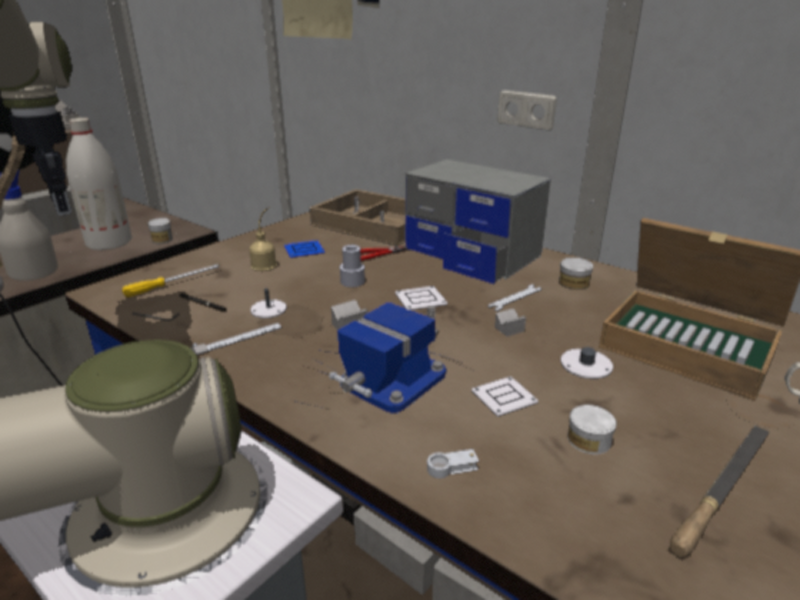

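```bash
cat > lib.py <<'E'
from rig import readout, eyes, env
import cv2, numpy as np
from scipy.spatial.transform import Rotation as R
def ray(m,u,v,z):
    """pixel -> world point on plane z"""
    V=m["view"]; K=m["mtx"]; Rm=V[:3,:3]; c=-Rm.T@V[:3,3]
    d=np.linalg.inv(K)@[u,v,1]; d=Rm.T@(d*[1,-1,-1])
    return c+d*(z-c[2])/d[2]
def proj(m,p):
    q=m["view"][:3,:3]@p+m["view"][:3,3]; q=m["mtx"]@(q*[1,-1,-1]); return q[:2]/q[2]
def snap(n,f):
    m=eyes.camera_model(n); im=np.ascontiguousarray(eyes.get_image(n)[:,:,::-1]); cv2.imwrite(f"pics/{f}.png",im); np.savez(f"pics/{f}.npz",**{k:m[k] for k in("mtx","view")}); return m,im
def load(f): d=np.load(f"pics/{f}.npz"); return {k:d[k] for k in d},cv2.imread(f"pics/{f}.png")
def goto(p,yaw=None):
    """tool shift (mm) and turn (deg) to TCP p, pointing down, tool y axis at yaw deg in world (mod 180, nearest)"""
    s=readout.observe(); T=s["tool_rot"]; d=T.T@(np.array(p)-s["position"])*1000
    cur=np.degrees(np.arctan2(T[1,1],T[0,1])); yaw=cur if yaw is None else yaw
    dy=(yaw-cur+90)%180-90; a=np.radians(cur+dy); y=np.array([np.cos(a),np.sin(a),0]); z=np.array([0,0,-1.])
    G=np.c_[np.cross(y,z),y,z]; rv=np.degrees(R.from_matrix(T.T@G).as_rotvec())
    print("shift",d.round(1),"turn",rv.round(2),"cur",s["position"].round(4),"yaw",round(cur,1),"j6",s["q"][5].round(1),"t",round(s["time_s"],2),"F",s["ft_force"].round(1),"w",round(s["grip_width"],4))
E
python3 - <<'E'
from lib import *
m=eyes.camera_model("top"); ms=eyes.camera_model("scene")
for n,u,v,z in [("plL",371,265,.006),("plS",514,345,.006),("sl",292,272,.084),("vbL",354,340,.04),("vbS",465,257,.032),("pthin",276,372,.006),("pthick",539,268,.006),("tin",583,347,.04),("bolt",418,309,.06),("vice",440,385,.114)]:
    p=ray(m,u*.7,v*.7,z); print(n,p.round(3), np.hypot(*p[:2]).round(3),(proj(ms,p)/.7).round())
w=eyes.camera_model("wrist");V=w["view"];c=-V[:3,:3].T@V[:3,3]
s=readout.observe();print("cam in tool",s["tool_rot"].T@(c-s["position"]), s["tool_rot"].T@V[:3,:3].T)
E
```

```text
plL [0.658 0.096 0.006] 0.665 [420. 297.]
plS [ 0.466 -0.219  0.006] 0.515 [504. 394.]
sl [0.631 0.265 0.084] 0.684 [353. 248.]
vbL [0.484 0.137 0.04 ] 0.503 [350. 307.]
vbS [ 0.664 -0.116  0.032] 0.674 [510. 314.]
pthin [0.421 0.313 0.006] 0.525 [268. 307.]
pthick [ 0.639 -0.285  0.006] 0.7 [587. 362.]
tin [ 0.454 -0.363  0.04 ] 0.582 [591. 416.]
bolt [ 0.546 -0.005  0.06 ] 0.546 [428. 307.]
vice [ 0.378 -0.043  0.114] 0.381 [385. 323.]
cam in tool [ 7.51185643e-02  9.61512981e-05 -1.26580801e-01] [[ 1.33686059e-03  9.56541611e-01  2.91592796e-01]
 [ 9.99999036e-01 -1.38832274e-03 -3.04219937e-05]
 [ 3.75725005e-04  2.91592555e-01 -9.56542545e-01]]
```

```bash
python3 - <<'E'
from lib import *
goto([.421,.313,.25]); goto([.57,.25,.25]);goto([.57,.25,.25],90)
E
```

```text
shift [-310.2 -126.8   -2.1] turn [-0.06 -0.01 -0.  ] cur [0.1618 0.5255 0.2479] yaw 72.9 j6 -12.3 t 0.15 F [ 0.1  0.3 -0.4] w 0.0853
shift [-471.2 -143.1   -2.1] turn [-0.06 -0.01 -0.  ] cur [0.1618 0.5255 0.2479] yaw 72.9 j6 -12.3 t 0.15 F [ 0.1  0.3 -0.4] w 0.0853
shift [-471.2 -143.1   -2.1] turn [ -0.06  -0.02 -17.12] cur [0.1618 0.5255 0.2479] yaw 72.9 j6 -12.3 t 0.15 F [ 0.1  0.3 -0.4] w 0.0853
```

Request:
arm_command(rows="0 -34 -14 0 0 0 0; 0 -34 -14 0 0 0 0; 0 -34 -14 0 0 0 0; 0 -34 -14 0 0 0 0; 0 -34 -14 0 0 0 0")

```text
time_s: 0.57
position: [0.3047, 0.4074, 0.2482]
tool_rot: [[-0.956, 0.294, -0.0], [0.294, 0.956, -0.0], [0.0, -0.0, -1.0]]
ft_force: [-0.5, 0.8, 0.1]
grip_width: 0.0853
```

Request:
arm_command(rows="0 -34 -14 0 0 0 0; 0 -34 -14 0 0 0 0; 0 -34 -14 0 0 0 0; 0 -34 -14 0 0 0 0; 0 0 0 0 0 0 -5")

```text
time_s: 0.98
position: [0.4214, 0.3115, 0.2478]
tool_rot: [[-0.977, 0.215, 0.001], [0.215, 0.977, -0.001], [-0.001, -0.001, -1.0]]
ft_force: [-0.8, -0.0, 0.3]
grip_width: 0.0857
```

Request:
arm_command(rows="0 0 0 0 0 0 -6; 0 0 0 0 0 0 -6; 0 0 0 0 0 0 0; 0 0 0 0 0 0 0")

```text
time_s: 1.32
position: [0.4171, 0.3151, 0.2482]
tool_rot: [[-1.0, 0.005, -0.0], [0.005, 1.0, -0.0], [0.0, -0.0, -1.0]]
ft_force: [0.2, -0.3, -0.7]
grip_width: 0.0859
```

```bash
python3 - <<'E'
from lib import *
goto([.58,.2,.25],90); snap("wrist","w1")
E
```

```text
shift [-163.4 -114.3   -1.9] turn [-0.01 -0.02 -0.29] cur [0.4171 0.3151 0.2482] yaw 89.7 j6 -65.6 t 1.32 F [ 0.2 -0.3 -0.7] w 0.0859
```

View pics/w1.png

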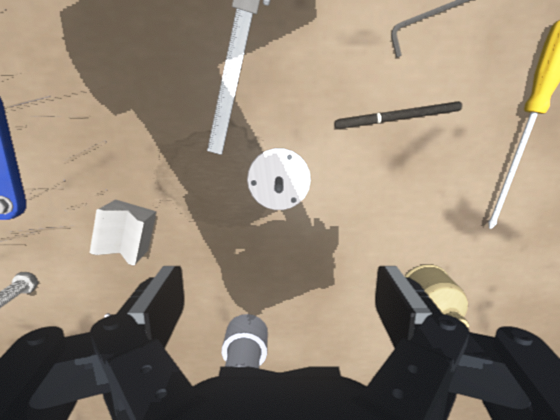

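Request:
arm_command(rows="0 -34 -24 0 0 0 0; 0 -34 -24 0 0 0 0; 0 -34 -24 0 0 0 0; 0 -34 -24 0 0 0 0; 0 -34 -24 0 0 0 0")

```text
time_s: 1.78
position: [0.5883, 0.1936, 0.2483]
tool_rot: [[-1.0, 0.004, -0.0], [0.004, 1.0, 0.0], [0.0, 0.0, -1.0]]
ft_force: [-0.7, 1.2, 0.9]
grip_width: 0.0856
```

Request:
arm_command(rows="0 0 0 0 0 0 0; 0 0 0 0 0 0 0")

```text
time_s: 1.95
position: [0.5881, 0.1935, 0.2473]
tool_rot: [[-1.0, 0.007, -0.001], [0.007, 1.0, -0.0], [0.001, -0.0, -1.0]]
ft_force: [0.0, 0.7, -0.5]
grip_width: 0.0853
```

```bash
python3 - <<'E'
from lib import *
snap("wrist","w2")
E
```

```text
(no output)
```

View pics/w2.png

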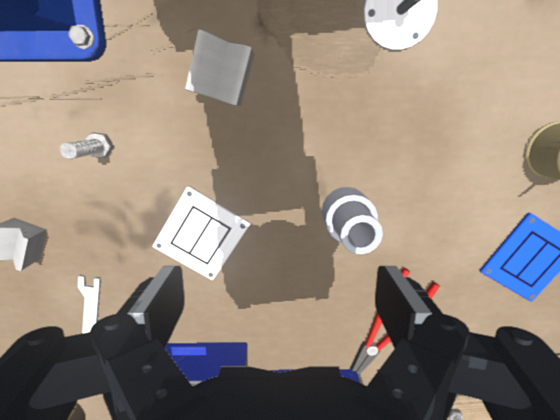

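```bash
cat >> lib.py <<'E'
def blobs(im,lo=205,sat=40,amin=150):
    mx=im.max(2).astype(int);mn=im.min(2).astype(int)
    k=((mn>lo)&(mx-mn<sat)).astype(np.uint8)
    cs,_=cv2.findContours(k,cv2.RETR_EXTERNAL,cv2.CHAIN_APPROX_NONE)
    return [c for c in cs if cv2.contourArea(c)>amin]
E
python3 - <<'E'
from lib import *
for f in("w1","w2"):
    m,im=load(f)
    for lo in (150,195):
      for c in blobs(im,lo):
        e=cv2.fitEllipse(c); r=cv2.minAreaRect(c)
        if r[0][1]<300: print(f,lo,cv2.contourArea(c),np.round(e[0],1),np.round(e[1],1),"rect",np.round(cv2.boxPoints(r),1).tolist(),"z6",ray(m,*e[0],.006)[:2].round(4),"z84",ray(m,*e[0],.084)[:2].round(4))
m,im=load("w2"); print(im[215:260:3,361].tolist()); print(im[235,325:400:3].tolist())
E
```

```text
w1 150 282.0 [ 16.3 288. ] [20.2 34.7] rect [[-8.199999809265137, 285.1000061035156], [26.899999618530273, 269.8999938964844], [35.099998474121094, 288.79998779296875], [0.0, 304.0]] z6 [ 0.5587 -0.019 ] z84 [0.5129 0.0518]
w1 150 2116.5 [116. 235.] [52.5 57.3] rect [[86.4000015258789, 256.1000061035156], [96.80000305175781, 204.0], [145.10000610351562, 213.60000610351562], [134.6999969482422, 265.70001220703125]] z6 [0.487  0.1184] z84 [0.4564 0.1601]
w1 150 3033.0 [278.9 178.5] [61.5 62.9] rect [[247.0, 148.0], [310.0, 148.0], [310.0, 209.0], [247.0, 209.0]] z6 [0.4186 0.315 ] z84 [0.4024 0.3152]
w1 150 722.0 [512.  171.4] [  6.8 180.9] rect [[486.1000061035156, 226.89999389648438], [529.9000244140625, 110.69999694824219], [537.9000244140625, 113.69999694824219], [494.0, 229.89999389648438]] z6 [0.4113 0.5797] z84 [0.3967 0.5239]
w1 150 2379.5 [234.4  57.1] [ 18.2 232.5] rect [[200.3000030517578, 149.3000030517578], [234.60000610351562, -5.199999809265137], [258.3999938964844, 0.10000000149011612], [224.10000610351562, 154.60000610351562]] z6 [0.2912 0.2697] z84 [0.302  0.2794]
w1 
[... 3335 characters left out ...]
] z84 [0.448  0.2892]
[[236, 227, 224], [253, 251, 250], [255, 250, 247], [106, 101, 101], [122, 115, 114], [127, 120, 120], [131, 125, 123], [132, 126, 126], [134, 127, 125], [136, 129, 127], [131, 124, 123], [255, 250, 247], [253, 251, 250], [187, 191, 202], [142, 168, 191]]
[[90, 106, 118], [90, 105, 118], [148, 143, 145], [199, 187, 184], [184, 173, 171], [173, 163, 161], [255, 254, 253], [231, 221, 217], [115, 110, 109], [138, 130, 129], [137, 130, 129], [135, 129, 128], [133, 126, 126], [128, 122, 120], [120, 114, 113], [113, 108, 108], [103, 100, 98], [253, 247, 245], [253, 251, 250], [229, 227, 229], [154, 180, 202], [156, 181, 203], [156, 182, 204], [156, 181, 203], [157, 183, 205]]
```

```bash
python3 - <<'E'
from lib import *
m,im=load("w2")
g=im[195:275,315:405]; k=cv2.inRange(g,(0,0,0),(150,145,145)); 
cs,_=cv2.findContours(k,cv2.RETR_LIST,cv2.CHAIN_APPROX_NONE)
for c in cs:
    if cv2.contourArea(c)>200:
        e=cv2.fitEllipse(c); u=np.array(e[0])+[315,195]; print(cv2.contourArea(c),u.round(1),np.round(e[1],1),ray(m,*u,.084).round(4))
p=ray(m,361.7,235.7,.084); goto([p[0],p[1],.15],90)
E
```

```text
478.5 [361.  234.7] [22.7 26.9] [0.6275 0.2709 0.084 ]
545.5 [350.4 220.1] [34.8 38.8] [0.6129 0.2601 0.084 ]
1207.5 [326.  231.5] [27.1 89.8] [0.6241 0.2377 0.084 ]
shift [-41.3  77.3  97.7] turn [ 0.   -0.06 -0.27] cur [0.587  0.1946 0.2477] yaw 89.7 j6 -82.3 t 2.0 F [0.2 0.2 0.5] w 0.0852
```

Request:
arm_command(rows="0 -20 37 0 0 0 0; 0 -20 38 0 0 0 0; 0 0 0 41 0 0 0; 0 0 0 41 0 0 0; 0 0 0 0 0 0 0")

```text
time_s: 2.42
position: [0.6221, 0.2693, 0.1583]
tool_rot: [[-1.0, 0.001, -0.014], [0.001, 1.0, -0.003], [0.014, -0.003, -1.0]]
ft_force: [-0.8, -0.5, -1.6]
grip_width: 0.0853
```

```bash
python3 - <<'E'
from lib import *
goto([.6275,.271,.066],90); snap("wrist","w3")
E
```

```text
shift [-6.7  2.  92.2] turn [-0.19 -0.82 -0.04] cur [0.6221 0.2693 0.1583] yaw 90.0 j6 -76.5 t 2.42 F [-0.8 -0.5 -1.6] w 0.0853
```

View pics/w3.png

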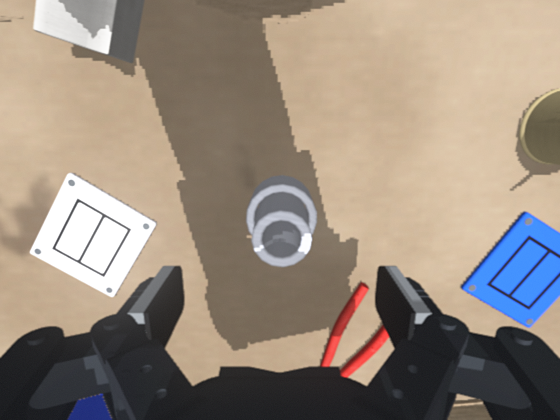

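Request:
arm_command(rows="0 0 0 0 0 0 0; 0 0 0 0 0 0 0")

```text
time_s: 2.63
position: [0.627, 0.2687, 0.1699]
tool_rot: [[-1.0, 0.002, 0.005], [0.002, 1.0, 0.001], [-0.005, 0.001, -1.0]]
ft_force: [0.2, 0.5, 1.0]
grip_width: 0.0854
```

```bash
python3 - <<'E'
from lib import *
m,im=load("w3")
print(ray(m,281,239.5,.084), ray(m,281.5,215,.04))
m,_=snap("wrist","w4"); goto([.6275,.271,.066],90)
c=blobs(_[190:280,240:330].copy(),150)
for q in c:
    e=cv2.fitEllipse(q);u=np.array(e[0])+[240,190];print(u,e[1],ray(m,*u,.084))
E
```

```text
[0.62850985 0.27059174 0.084     ] [0.6252865  0.27104462 0.04      ]
shift [1.000e-01 2.400e+00 1.038e+02] turn [ 0.07  0.29 -0.13] cur [0.6271 0.2685 0.1698] yaw 89.9 j6 -76.6 t 2.68 F [0.6 0.1 0.5] w 0.0852
[281.62763596 216.72813034] (63.93988037109375, 65.20572662353516) [0.62295924 0.27076499 0.084     ]
```

Request:
arm_command(rows="0 0 2 25 0 0 0; 0 0 0 25 0 0 0; 0 0 0 25 0 0 0; 0 0 0 20 0 0 0; 0 0 0 8 0 0 0")

```text
time_s: 3.1
position: [0.626, 0.2699, 0.0625]
tool_rot: [[-1.0, 0.003, -0.001], [0.003, 1.0, -0.0], [0.001, -0.0, -1.0]]
ft_force: [-0.8, 0.3, -1.1]
grip_width: 0.0855
```

Request:
arm_command(rows="0 0 0 0 0 0 0; 0.5 0 0 0 0 0 0; 0.5 0 0 0 0 0 0; 0.5 0 0 0 0 0 0; 0.5 0 0 0 0 0 0", squeeze=40)

```text
time_s: 3.52
position: [0.6269, 0.2703, 0.0647]
tool_rot: [[-1.0, 0.002, 0.002], [0.002, 1.0, 0.0], [-0.002, 0.0, -1.0]]
ft_force: [0.7, 0.7, -0.4]
grip_width: 0.0431
```

Request:
arm_command(rows="1 0 0 0 0 0 0; 1 0 0 0 0 0 0; 1 0 0 0 0 0 0; 1 0 0 0 0 0 0")

```text
time_s: 3.85
position: [0.6268, 0.2704, 0.0646]
tool_rot: [[-1.0, 0.002, 0.002], [0.002, 1.0, 0.001], [-0.002, 0.001, -1.0]]
ft_force: [-0.7, 0.1, 6.0]
grip_width: 0.0375
```

Request:
arm_command(rows="1 0 0 -8 0 0 0; 1 0 0 -15 0 0 0; 1 0 0 -20 0 0 0; 1 0 0 -20 0 0 0; 1 0 0 -20 0 0 0")

```text
time_s: 4.27
position: [0.6261, 0.2701, 0.1472]
tool_rot: [[-1.0, 0.002, -0.001], [0.002, 1.0, -0.0], [0.001, -0.0, -1.0]]
ft_force: [-0.6, -0.4, -2.3]
grip_width: 0.0374
```

```bash
python3 - <<'E'
from lib import *
snap("scene","s1");snap("wrist","w5"); goto([.52,.24,.10],90)
a,b=cv2.imread("pics/s1.png"),cv2.imread("pics/w5.png")
a=cv2.resize(a[130:270,160:350],(550,405)); cv2.imwrite("pics/s1c.png",np.hstack([a,cv2.resize(b[150:300,180:380],(400,405))[:,:250]]))
E
```

```text
shift [107.8 -30.8  49.2] turn [ 0.08  0.35 -0.12] cur [0.6275 0.2705 0.1499] yaw 89.9 j6 -76.5 t 4.37 F [-0.4  0.3 -2.1] w 0.037
```

View pics/s1c.png

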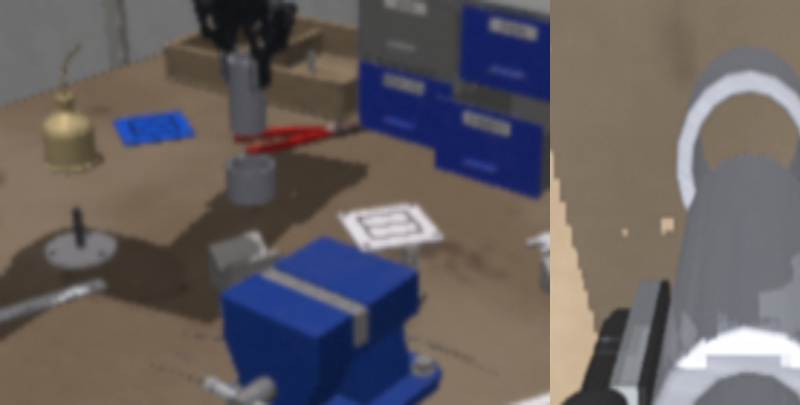

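Request:
arm_command(rows="1 36 -10 0 0 0 0; 1 36 -10 0 0 0 0; 1 36 -10 0 0 0 0; 1 0 0 0 0 0 0; 1 0 0 25 0 0 0")

```text
time_s: 4.78
position: [0.5178, 0.2405, 0.1239]
tool_rot: [[-1.0, 0.002, 0.005], [0.002, 1.0, 0.001], [-0.005, 0.001, -1.0]]
ft_force: [1.5, 1.3, -1.6]
grip_width: 0.0373
```

Request:
arm_command(rows="1 0 0 25 0 0 0; 1 0 0 15 0 0 0; 1 0 0 8 0 0 0; 1 0 0 4 0 0 0; 1 0 0 0 0 0 0")

```text
time_s: 5.2
position: [0.5182, 0.2404, 0.0685]
tool_rot: [[-1.0, 0.002, -0.001], [0.002, 1.0, -0.0], [0.001, -0.0, -1.0]]
ft_force: [-0.8, -0.1, -1.7]
grip_width: 0.0372
```

```bash
python3 - <<'E'
from lib import *
goto([.52,.24,.0646],90)
E
```

```text
shift [-1.8 -0.4  3.9] turn [-0.02 -0.08 -0.12] cur [0.5182 0.2404 0.0685] yaw 89.9 j6 -76.9 t 5.2 F [-0.8 -0.1 -1.7] w 0.0372
```

Request:
arm_command(rows="1 0 0 1.5 0 0 0; 1 0 0 1.5 0 0 0; 1 0 0 0.5 0 0 0; 1 0 0 0 0 0 0; 1 0 0 0 0 0 0")

```text
time_s: 5.62
position: [0.5184, 0.2405, 0.0662]
tool_rot: [[-1.0, 0.002, 0.001], [0.002, 1.0, 0.0], [-0.001, 0.0, -1.0]]
ft_force: [-0.6, 0.3, -1.9]
grip_width: 0.0368
```

Request:
arm_command(rows="1 0 0 1 0 0 0; 1 0 0 0 0 0 0; 1 0 0 0 0 0 0")

```text
time_s: 5.87
position: [0.5183, 0.2404, 0.0648]
tool_rot: [[-1.0, 0.002, -0.0], [0.002, 1.0, 0.0], [0.0, 0.0, -1.0]]
ft_force: [0.7, -0.5, -1.8]
grip_width: 0.0372
```

Request:
arm_command(rows="1 0 0 1 0 0 0; 1 0 0 0 0 0 0; 1 0 0 0 0 0 0")

```text
time_s: 6.12
position: [0.5185, 0.2405, 0.0646]
tool_rot: [[-1.0, 0.002, 0.001], [0.002, 1.0, 0.0], [-0.001, 0.0, -1.0]]
ft_force: [-2.5, -0.8, 4.9]
grip_width: 0.0371
```

Contact. Release and go up, then to the wide sleeve.

Request:
arm_command(rows="0.4 0 0 0 0 0 0; 0.2 0 0 0 0 0 0; 0 0 0 0 0 0 0; 0 0 0 0 0 0 0; 0 0 0 -20 0 0 0")

```text
time_s: 6.53
position: [0.5168, 0.24, 0.081]
tool_rot: [[-1.0, 0.002, -0.006], [0.002, 1.0, -0.001], [0.006, -0.001, -1.0]]
ft_force: [0.1, 0.0, 0.4]
grip_width: 0.0856
```

Request:
arm_command(rows="0 0 0 -35 0 0 0; 0 0 0 -35 0 0 0; 0 -35 10 0 0 0 0; 0 -35 10 0 0 0 0; 0 0 0 0 0 0 0")

```text
time_s: 6.95
position: [0.5929, 0.2609, 0.1538]
tool_rot: [[-1.0, 0.003, 0.004], [0.003, 1.0, 0.001], [-0.004, 0.001, -1.0]]
ft_force: [-1.7, 0.3, 0.1]
grip_width: 0.0856
```

```bash
python3 - <<'E'
from lib import *
snap("wrist","w6"); goto([.6275,.2705,.03],90)
E
```

```text
shift [-37.1  10.1 123.1] turn [ 0.01  0.05 -0.14] cur [0.5903 0.2605 0.153 ] yaw 89.9 j6 -76.5 t 7.0 F [-0.4  0.2  0.3] w 0.0848
```

View pics/w6.png

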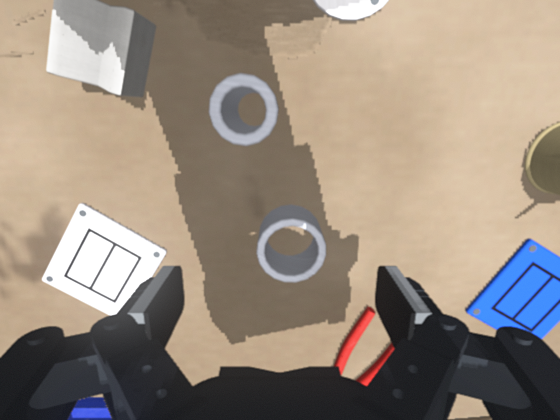

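```bash
python3 - <<'E'
from lib import *
m,im=load("w6")
print(ray(m,291.5,250,.04),ray(m,243.5,109,.084))
E
```

```text
[0.626284   0.27114753 0.04      ] [0.51838855 0.24105451 0.084     ]
```

Request:
arm_command(rows="0 -36.5 10.5 0 0 0 0; 0 0 0 0 0 0 0; 0 0 0 35 0 0 0; 0 0 0 35 0 0 0; 0 0 0 30 0 0 0")

```text
time_s: 7.42
position: [0.6239, 0.2705, 0.052]
tool_rot: [[-1.0, 0.002, -0.001], [0.002, 1.0, -0.0], [0.001, -0.0, -1.0]]
ft_force: [0.5, -0.3, -0.0]
grip_width: 0.0854
```

Request:
arm_command(rows="0 0 0 15 0 0 0; 0 0 0 8 0 0 0; 0 0 0 0 0 0 0; 0.3 0 0 0 0 0 0; 0.3 0 0 0 0 0 0")

```text
time_s: 7.83
position: [0.6255, 0.2709, 0.0326]
tool_rot: [[-1.0, 0.002, 0.003], [0.002, 1.0, 0.001], [-0.003, 0.001, -1.0]]
ft_force: [0.6, -1.2, 0.2]
grip_width: 0.0641
```

Request:
arm_command(rows="0.5 0 0 0 0 0 0; 1 0 0 0 0 0 0; 1 0 0 0 0 0 0; 1 0 0 0 0 0 0; 1 0 0 0 0 0 0")

```text
time_s: 8.25
position: [0.6256, 0.2708, 0.033]
tool_rot: [[-1.0, 0.002, 0.003], [0.002, 1.0, 0.001], [-0.003, 0.001, -1.0]]
ft_force: [-1.6, -0.6, 5.3]
grip_width: 0.0531
```

Request:
arm_command(rows="1 0 0 -10 0 0 0; 1 0 0 -35 0 0 0; 1 0 0 -40 0 0 0; 1 0 0 -40 0 0 0; 1 0 -20 -20 0 0 0")

```text
time_s: 8.67
position: [0.6254, 0.2535, 0.1822]
tool_rot: [[-1.0, -0.001, 0.008], [-0.001, 1.0, 0.003], [-0.008, 0.003, -1.0]]
ft_force: [0.6, -0.6, -1.9]
grip_width: 0.0533
```

Request:
arm_command(rows="1 0 -40 0 0 0 0; 1 0 -40 0 0 0 0; 1 0 -40 0 0 0 0; 1 0 -40 0 0 0 0; 1 0 -40 0 0 0 0")

```text
time_s: 9.08
position: [0.6239, 0.049, 0.1768]
tool_rot: [[-1.0, 0.002, 0.001], [0.002, 1.0, -0.0], [-0.001, -0.0, -1.0]]
ft_force: [-0.4, 1.1, -2.8]
grip_width: 0.053
```

Request:
arm_command(rows="1 0 -40 0 0 0 0; 1 0 -40 0 0 0 0; 1 0 -40 0 0 0 0; 1 0 -40 0 0 0 0; 1 0 -40 0 0 0 0")

```text
time_s: 9.5
position: [0.6235, -0.1512, 0.1768]
tool_rot: [[-1.0, 0.002, 0.001], [0.002, 1.0, -0.0], [-0.001, -0.0, -1.0]]
ft_force: [0.2, 0.3, -1.9]
grip_width: 0.0531
```

Request:
arm_command(rows="1 0 -40 0 0 0 0; 1 0 -20 0 0 0 0; 1 0 0 0 0 0 0; 1 0 0 0 0 0 0")

```text
time_s: 9.83
position: [0.6235, -0.2103, 0.1762]
tool_rot: [[-1.0, 0.004, 0.0], [0.004, 1.0, 0.0], [-0.0, 0.0, -1.0]]
ft_force: [-0.2, 0.1, -2.5]
grip_width: 0.0531
```

```bash
python3 - <<'E'
from lib import *
snap("wrist","w7"); goto([.639,-.285,.1],90)
E
```

```text
shift [-15.5 -76.   76.2] turn [ 0.02  0.   -0.14] cur [ 0.6237 -0.209   0.1763] yaw 89.9 j6 -118.7 t 9.88 F [ 0.5  0.6 -2.5] w 0.0527
```

View pics/w7.png

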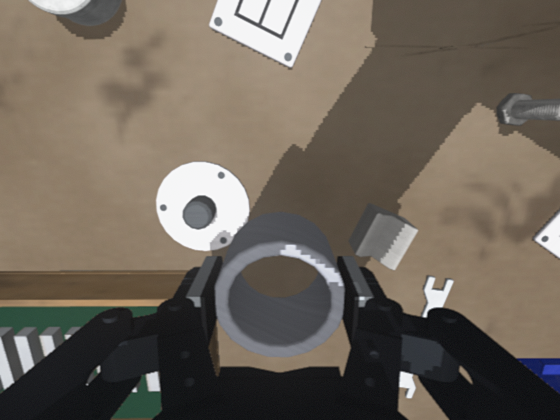

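```bash
python3 - <<'E'
from lib import *
m,im=load("w7")
print(ray(m,202.5,205.5,.006),ray(m,200,211.5,.031),"box",ray(m,170,285,.04),ray(m,170,300,.04))
ms,mt=eyes.camera_model("scene"),eyes.camera_model("top")
for z in (0,.03,.05): print(z,ray(mt,537*.7,236*.7,z),(proj(ms,ray(mt,537*.7,236*.7,z))/.7))
c=max(blobs(im[140:270,140:270].copy(),170),key=cv2.contourArea);(x,y),r=cv2.minEnclosingCircle(c);print(x+140,y+140,r,ray(m,x+140,y+140,.006))
goto([.641,-.278,.1],90)
E
```

```text
[ 0.63577537 -0.28230366  0.006     ] [ 0.63384509 -0.2787411   0.031     ] box [ 0.70041938 -0.30859352  0.04      ] [ 0.71587193 -0.31013702  0.04      ]
0 [ 0.71562634 -0.28674318  0.        ] [603.360856   346.79342335]
0.03 [ 0.70833249 -0.28025557  0.03      ] [601.0518287  333.32590119]
0.05 [ 0.70346992 -0.2759305   0.05      ] [599.47486979 324.12820608]
202.5 203.5 46.95220184326172 [ 0.63381228 -0.28216433  0.006     ]
shift [-17.5 -69.   76.2] turn [ 0.02  0.   -0.14] cur [ 0.6237 -0.209   0.1763] yaw 89.9 j6 -118.7 t 9.88 F [ 0.5  0.6 -2.5] w 0.0527
```

Request:
arm_command(rows="1 -5 -36 0 0 0 0; 1 -6 -36 0 0 0 0; 1 0 0 0 0 0 0; 1 0 0 30 0 0 0; 1 0 0 30 0 0 0")

```text
time_s: 10.3
position: [0.6357, -0.2807, 0.1172]
tool_rot: [[-1.0, 0.001, 0.004], [0.001, 1.0, -0.002], [-0.004, -0.002, -1.0]]
ft_force: [0.3, 0.9, -3.7]
grip_width: 0.0529
```

Request:
arm_command(rows="1 0 0 15 0 0 0; 1 0 0 10 0 0 0; 1 0 0 5 0 0 0; 1 0 0 0 0 0 0; 1 0 0 0 0 0 0")

```text
time_s: 10.72
position: [0.6353, -0.2811, 0.0872]
tool_rot: [[-1.0, 0.001, 0.002], [0.001, 1.0, -0.001], [-0.002, -0.001, -1.0]]
ft_force: [-0.4, -0.8, -1.5]
grip_width: 0.053
```

```bash
python3 - <<'E'
from lib import *
snap("wrist","w8"); goto([.6345,-.281,.039],90)
snap("scene","s2");a=load("s2")[1][200:300,360:480];b=load("w8")[1]
cv2.imwrite("pics/c8.png",np.hstack([cv2.resize(a,(400,333)),cv2.resize(b[100:380,140:430],(345,333))]))
E
```

```text
shift [ 1.   0.4 48.4] turn [-0.08  0.12 -0.09] cur [ 0.6354 -0.2813  0.0874] yaw 89.9 j6 -123.5 t 10.77 F [-0.6  0.  -2.7] w 0.0531
```

View pics/c8.png

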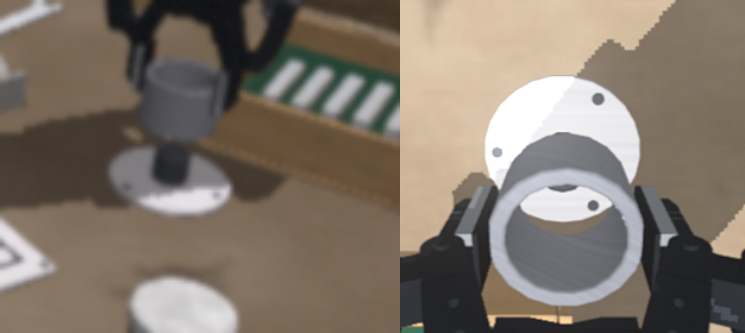

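Request:
arm_command(rows="1 0 0 12 0 0 0; 1 0 0 12 0 0 0; 1 0 0 10 0 0 0; 1 0 0 5 0 0 0; 1 0 0 0 0 0 0")

```text
time_s: 11.23
position: [0.634, -0.2809, 0.0445]
tool_rot: [[-1.0, 0.002, -0.003], [0.002, 1.0, 0.002], [0.003, 0.002, -1.0]]
ft_force: [-0.8, 0.1, -2.5]
grip_width: 0.0532
```

Request:
arm_command(rows="1 0 0 3 0 0 0; 1 0 0 3 0 0 0; 1 0 0 1.5 0 0 0; 1 0 0 0 0 0 0; 1 0 0 0 0 0 0")

```text
time_s: 11.65
position: [0.6348, -0.2814, 0.0395]
tool_rot: [[-1.0, 0.002, 0.0], [0.002, 1.0, -0.0], [-0.0, -0.0, -1.0]]
ft_force: [0.6, 0.3, -2.1]
grip_width: 0.0529
```

Request:
arm_command(rows="1 0 0 1 0 0 0; 1 0 0 0 0 0 0; 1 0 0 0 0 0 0")

```text
time_s: 11.9
position: [0.6349, -0.2814, 0.0391]
tool_rot: [[-1.0, 0.002, 0.001], [0.002, 1.0, -0.001], [-0.001, -0.001, -1.0]]
ft_force: [-1.7, -0.0, 3.9]
grip_width: 0.0531
```

Request:
arm_command(rows="0.4 0 0 0 0 0 0; 0.2 0 0 0 0 0 0; 0 0 0 0 0 0 0; 0 0 0 0 0 0 0; 0 0 0 -15 0 0 0")

```text
time_s: 12.32
position: [0.6336, -0.2806, 0.0504]
tool_rot: [[-1.0, 0.002, -0.005], [0.002, 1.0, 0.003], [0.005, 0.003, -1.0]]
ft_force: [-0.9, 0.6, -1.1]
grip_width: 0.0851
```

Request:
arm_command(rows="0 0 0 -30 0 0 0; 0 0 0 -40 0 0 0; 0 0 0 -40 0 0 0; 0 40 0 0 0 0 0; 0 20 20 -20 0 0 0")

```text
time_s: 12.73
position: [0.5729, -0.2635, 0.1828]
tool_rot: [[-1.0, 0.004, -0.001], [0.004, 1.0, -0.001], [0.001, -0.001, -1.0]]
ft_force: [0.2, 0.6, -1.7]
grip_width: 0.0853
```

Request:
arm_command(rows="0 0 40 0 0 0 0; 0 0 35 0 0 0 0; 0 0 20 0 0 0 0; 0 0 0 0 0 0 0; 0 0 0 0 0 0 0")

```text
time_s: 13.15
position: [0.5751, -0.1654, 0.1835]
tool_rot: [[-1.0, 0.0, 0.0], [0.0, 1.0, -0.0], [-0.0, -0.0, -1.0]]
ft_force: [0.0, -1.3, -0.1]
grip_width: 0.0855
```

```bash
python3 - <<'E'
from lib import *
snap("wrist","w9"); goto([.5184,.241,.15],90)
E
```

```text
shift [ 57.4 407.4  33.2] turn [-0.03  0.01 -0.1 ] cur [ 0.5751 -0.1664  0.1833] yaw 89.9 j6 -117.4 t 13.2 F [ 0.3 -0.7 -0.1] w 0.0856
```

View pics/w9.png

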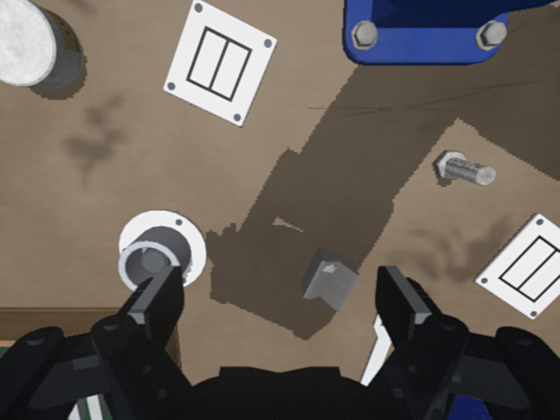

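Request:
arm_command(rows="0 0 41 0 0 0 0; 0 0 41 0 0 0 0; 0 0 41 0 0 0 0; 0 0 41 0 0 0 0; 0 6 40 0 0 0 0")

```text
time_s: 13.62
position: [0.5702, 0.0383, 0.183]
tool_rot: [[-1.0, 0.004, 0.001], [0.004, 1.0, -0.0], [-0.001, -0.0, -1.0]]
ft_force: [0.8, 1.0, 0.1]
grip_width: 0.0853
```

Request:
arm_command(rows="0 10 40 0 0 0 0; 0 10 40 0 0 0 0; 0 10 40 0 0 0 0; 0 10 40 0 0 0 0; 0 11 40 0 0 0 0")

```text
time_s: 14.03
position: [0.5191, 0.2387, 0.1832]
tool_rot: [[-1.0, 0.004, 0.0], [0.004, 1.0, -0.0], [-0.0, -0.0, -1.0]]
ft_force: [1.6, 0.2, -0.2]
grip_width: 0.0856
```

Request:
arm_command(rows="0 0 0 0 0 0 0; 0 0 0 0 0 0 0")

```text
time_s: 14.2
position: [0.5189, 0.2388, 0.1831]
tool_rot: [[-1.0, -0.0, 0.0], [-0.0, 1.0, -0.0], [-0.0, -0.0, -1.0]]
ft_force: [0.3, -0.6, 0.1]
grip_width: 0.0856
```

```bash
cat >> lib.py <<'E'
def rects(m,im,roi,z=.006,lo=150):
    """white plate with marked outline in roi (x0,y0,x1,y1): prints plate rect and hole rects in world mm"""
    x0,y0,x1,y1=roi; g=im[y0:y1,x0:x1].astype(int); k=((g.min(2)>lo)&(g.max(2)-g.min(2)<40)).astype(np.uint8)
    k=cv2.resize(k*255,None,fx=4,fy=4,interpolation=cv2.INTER_LINEAR); k=(k>127).astype(np.uint8)
    cs,h=cv2.findContours(k,cv2.RETR_CCOMP,cv2.CHAIN_APPROX_NONE)
    for c,hh in zip(cs,h[0]):
        if cv2.contourArea(c)<2000: continue
        w=np.array([ray(m,(p[0]-1.5)/4+x0,(p[1]-1.5)/4+y0,z)[:2] for p in c[:,0]])*1000
        r=cv2.minAreaRect(w.astype(np.float32)); print("hole" if hh[3]>=0 else "out ",np.round(r[0],1),np.round(r[1],1),"ang",round(r[2],1))
E
python3 - <<'E'
from lib import *
m,im=load("w9"); print("small w9"); rects(m,im,(150,0,290,140))
m,im=load("w7"); print("(sanity)")
for f,r in (("w2",(140,175,260,290)),("w3",(20,160,165,300))):
    m,im=load(f); print("large",f); rects(m,im,r)
snap("wrist","w10"); goto([.5184,.241,.0646],90); m,im=load("w10"); print(ray(m,279,208,0))
E
```

```text
small w9
out  [ 468.6 -208.4] [18.2 41.9] ang 65.1
out  [ 460.1 -226.5] [18.2 42.2] ang 65.0
out  [ 464.4 -217.2] [75.6 79.5] ang 65.0
hole [ 464.3 -217.5] [43.8 47.7] ang 65.1
(sanity)
large w2
out  [657.5  98.5] [87.9 93.7] ang 56.8
large w3
out  [652.   86.4] [24.2 54.7] ang 56.8
out  [658.   98.1] [87.6 94.1] ang 56.7
hole [657.3  94.4] [46.9 58.1] ang 56.5
shift [  1.    3.6 118.4] turn [-0.03  0.   -0.11] cur [0.5194 0.2375 0.183 ] yaw 89.9 j6 -77.2 t 14.25 F [-0.  -0.9 -0.1] w 0.0857
[0.53775192 0.23886353 0.        ]
```

Request:
arm_command(rows="0 1 3.5 0 0 0 0; 0 0 0 30 0 0 0; 0 0 0 30 0 0 0; 0 0 0 30 0 0 0; 0 0 0 20 0 0 0")

```text
time_s: 14.67
position: [0.5178, 0.2395, 0.0708]
tool_rot: [[-1.0, 0.005, -0.003], [0.005, 1.0, -0.001], [0.003, -0.001, -1.0]]
ft_force: [0.1, -0.0, -0.4]
grip_width: 0.0855
```

Request:
arm_command(rows="0 0 0 8 0 0 0; 0 0 0 0 0 0 0; 0.5 0 0 0 0 0 0; 0.5 0 0 0 0 0 0; 0.5 0 0 0 0 0 0")

```text
time_s: 15.08
position: [0.5186, 0.2414, 0.0668]
tool_rot: [[-1.0, 0.002, 0.003], [0.002, 1.0, 0.001], [-0.003, 0.001, -1.0]]
ft_force: [-0.2, -0.2, 0.4]
grip_width: 0.0516
```

Request:
arm_command(rows="1 0 0 0 0 0 0; 1 0 0 0 0 0 0; 1 0 0 0 0 0 0; 1 0 0 0 0 0 0; 1 0 0 0 0 0 0")

```text
time_s: 15.5
position: [0.5184, 0.2415, 0.0666]
tool_rot: [[-1.0, 0.002, 0.002], [0.002, 1.0, 0.0], [-0.002, 0.0, -1.0]]
ft_force: [-0.9, -1.5, 6.5]
grip_width: 0.0373
```

```bash
python3 - <<'E'
from lib import *
goto([.4185,.3151,.135],90)
E
```

```text
shift [ 99.9  73.4 -68.6] turn [ 0.02  0.13 -0.11] cur [0.5184 0.2415 0.0666] yaw 89.9 j6 -76.8 t 15.5 F [-0.9 -1.5  6.5] w 0.0373
```

Request:
arm_command(rows="1 0 0 -10 0 0 0; 1 0 0 -25 0 0 0; 1 0 0 -35 0 0 0; 1 0 0 0 0 0 0; 1 20 15 0 0 0 0")

```text
time_s: 15.92
position: [0.5011, 0.2552, 0.1377]
tool_rot: [[-1.0, 0.005, 0.007], [0.005, 1.0, 0.001], [-0.007, 0.001, -1.0]]
ft_force: [0.0, -0.1, -2.7]
grip_width: 0.0375
```

Request:
arm_command(rows="1 27 20 0 0 0 0; 1 27 20 0 0 0 0; 1 26 18.5 0 0 0 0; 1 0 0 0 0 0 0; 1 0 0 0 0 0 0")

```text
time_s: 16.33
position: [0.4168, 0.316, 0.1358]
tool_rot: [[-1.0, -0.001, 0.0], [-0.001, 1.0, 0.0], [-0.0, 0.0, -1.0]]
ft_force: [0.5, -0.1, -2.9]
grip_width: 0.0375
```

```bash
python3 - <<'E'
from lib import *
goto([.4185,.3151,.0726],90); snap("wrist","w11");snap("scene","s3")
a=load("s3")[1][170:250,140:240];b=load("w11")[1]
cv2.imwrite("pics/c11.png",np.hstack([cv2.resize(a,(416,333)),cv2.resize(b[100:380,140:430],(345,333))]))
m,im=load("w11"); c=max(blobs(im[100:240,200:380].copy(),170),key=cv2.contourArea); print(cv2.boundingRect(c))
E
```

```text
shift [-1.7 -0.9 63.2] turn [0.   0.01 0.03] cur [0.4168 0.316  0.1358] yaw 90.0 j6 -65.8 t 16.33 F [ 0.5 -0.1 -2.9] w 0.0375
(33, 66, 89, 70)
```

View pics/c11.png

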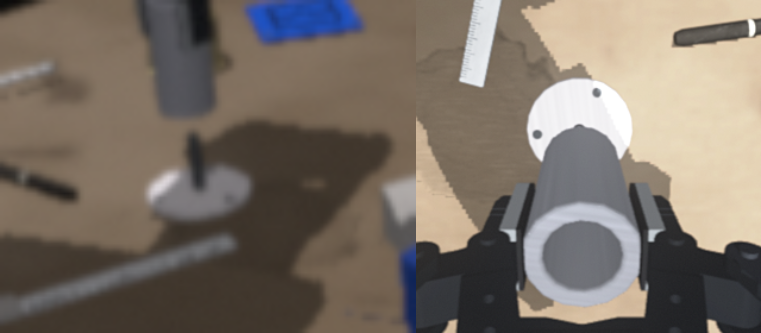

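Request:
arm_command(rows="1 -1.5 -1 8 0 0 0; 1 0 0 12 0 0 0; 1 0 0 12 0 0 0; 1 0 0 12 0 0 0; 1 0 0 0 0 0 0")

```text
time_s: 16.85
position: [0.4193, 0.3129, 0.0888]
tool_rot: [[-1.0, 0.004, -0.004], [0.004, 1.0, -0.002], [0.004, -0.002, -1.0]]
ft_force: [-0.1, -0.3, -2.3]
grip_width: 0.0373
```

Request:
arm_command(rows="1 0 0 10 0 0 0; 1 0 0 5 0 0 0; 1 0 0 0 0 0 0; 1 0 0 2 0 0 0; 1 0 0 0 0 0 0")

```text
time_s: 17.27
position: [0.4197, 0.314, 0.0745]
tool_rot: [[-1.0, 0.002, 0.0], [0.002, 1.0, 0.0], [-0.0, 0.0, -1.0]]
ft_force: [0.4, -0.2, -3.1]
grip_width: 0.0372
```

Request:
arm_command(rows="1 0 0 1 0 0 0; 1 0 0 1 0 0 0; 1 0 0 0 0 0 0; 1 0 0 0 0 0 0")

```text
time_s: 17.6
position: [0.4196, 0.3142, 0.0727]
tool_rot: [[-1.0, 0.002, 0.001], [0.002, 1.0, 0.0], [-0.001, 0.0, -1.0]]
ft_force: [0.9, -1.0, 0.9]
grip_width: 0.0368
```

Request:
arm_command(rows="1 0 0 0.7 0 0 0; 1 0 0 0 0 0 0; 0.4 0 0 0 0 0 0; 0.2 0 0 0 0 0 0; 0 0 0 0 0 0 0")

```text
time_s: 18.02
position: [0.4195, 0.3142, 0.0716]
tool_rot: [[-1.0, 0.002, 0.0], [0.002, 1.0, 0.0], [-0.0, 0.0, -1.0]]
ft_force: [0.0, 0.3, 0.4]
grip_width: 0.0721
```

Request:
arm_command(rows="0 0 0 0 0 0 0; 0 0 0 -20 0 0 0; 0 0 0 -40 0 0 0; 0 0 0 -40 0 0 0; 0 -30 -25 0 0 0 0")

```text
time_s: 18.43
position: [0.4486, 0.2927, 0.1788]
tool_rot: [[-1.0, -0.004, 0.009], [-0.004, 1.0, 0.005], [-0.009, 0.005, -1.0]]
ft_force: [2.8, 1.6, 0.6]
grip_width: 0.0851
```

```bash
python3 - <<'E'
from lib import *
goto([.47,.14,.17],90); m,im=snap("wrist","w12")
E
```

```text
shift [ -20.8 -152.8    8.2] turn [0.3  0.54 0.2 ] cur [0.4486 0.2927 0.1788] yaw 90.2 j6 -69.8 t 18.43 F [2.8 1.6 0.6] w 0.0851
```

Request:
arm_command(rows="0 -6 -38 0 0 0 0; 0 -6 -38 0 0 0 0; 0 -6 -38 0 0 0 0; 0 -6 -38 0 0 0 0; 0 0 0 0 0 0 0")

```text
time_s: 18.9
position: [0.4741, 0.1318, 0.1712]
tool_rot: [[-1.0, 0.008, -0.0], [0.008, 1.0, -0.002], [0.0, -0.002, -1.0]]
ft_force: [1.5, -0.2, 0.3]
grip_width: 0.0855
```

Request:
arm_command(rows="0 0 0 0 0 0 0; 0 0 0 0 0 0 0")

```text
time_s: 19.07
position: [0.4729, 0.1372, 0.1713]
tool_rot: [[-1.0, 0.003, -0.001], [0.003, 1.0, 0.0], [0.001, 0.0, -1.0]]
ft_force: [-1.0, -0.8, -0.8]
grip_width: 0.0855
```

```bash
python3 - <<'E'
from lib import *
goto([.484,.137,.17],90); m,im=snap("wrist","w13")
cv2.imwrite("pics/c13.png",np.hstack([im[100:340,150:450], cv2.resize(load("w12")[1],(320,240))]))
E
```

```text
shift [-11.1  -0.1   1.3] turn [ 0.01 -0.04 -0.16] cur [0.4729 0.1372 0.1713] yaw 89.8 j6 -87.5 t 19.07 F [-1.  -0.8 -0.8] w 0.0855
```

View pics/c13.png

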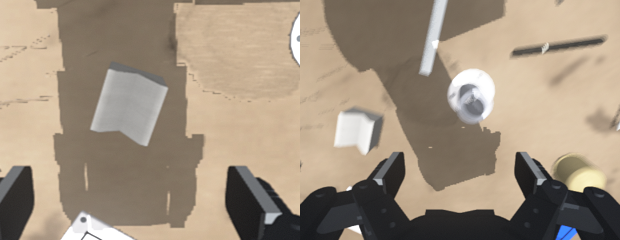

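```bash
python3 - <<'E'
from lib import *
m,im=load("w13")
x0,y0=225,145; g=im[y0:265,x0:335]; h=cv2.cvtColor(g,cv2.COLOR_BGR2HSV)
print(h[60,10:105:6].tolist())
k=(h[:,:,1]<45).astype(np.uint8); 
cs,_=cv2.findContours(k,cv2.RETR_EXTERNAL,cv2.CHAIN_APPROX_NONE); c=max(cs,key=cv2.contourArea)
a=cv2.approxPolyDP(c,2.0,True)[:,0]+[x0,y0]; print(cv2.contourArea(c)); 
for p in a: print(p,ray(m,*p,.04)[:2].round(4),ray(m,*p,0)[:2].round(4))
z=cv2.resize(g,None,fx=5,fy=5,interpolation=cv2.INTER_CUBIC); cv2.imwrite("pics/z13.png",z)
E
```

```text
[[16, 63, 130], [17, 63, 129], [18, 19, 172], [23, 6, 182], [15, 6, 167], [20, 5, 164], [20, 5, 163], [30, 5, 161], [23, 6, 163], [15, 6, 165], [23, 6, 171], [15, 6, 173], [18, 7, 193], [15, 63, 129], [16, 62, 132], [16, 63, 130]]
4195.0
[261 161] [0.4373 0.1232] [0.4434 0.121 ]
[240 229] [0.4943 0.1046] [0.5092 0.0995]
[247 232] [0.497  0.1104] [0.5123 0.1062]
[269 230] [0.4952 0.1289] [0.5103 0.1276]
[285 242] [0.5061 0.1424] [0.5229 0.1431]
[296 246] [0.5098 0.1518] [0.5271 0.154 ]
[318 188] [0.4592 0.1688] [0.4686 0.1737]
[311 176] [0.4493 0.1629] [0.4573 0.1668]
```

View pics/z13.png

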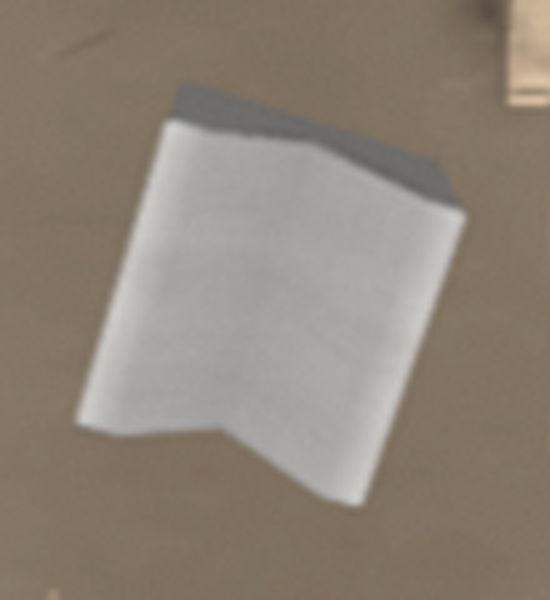

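```bash
python3 - <<'E'
from lib import *
m,im=load("w13")
P=[ray(m,u,v,.04)[:2]*1000 for u,v in((258.6,168.8),(317.6,187.2),(297,245.8),(240,229))]
P=np.array(P);print(P.round(1),P.mean(0))
for i in range(4):
    d=P[(i+1)%4]-P[i];print(np.hypot(*d).round(1),np.degrees(np.arctan2(d[1],d[0])).round(1)%180)
E
```

```text
[[443.5 121.2]
 [458.5 168.5]
 [509.6 152.6]
 [494.3 104.6]] [476.46646467 136.74886193]
49.6 72.4
53.5 162.8
50.4 72.3
53.5 161.9
```

Request:
arm_command(rows="0 -3.5 -0.5 0 0 0 0; 0 0 0 0 0 0 6; 0 0 0 0 0 0 6; 0 0 0 0 0 0 5.5; 0 0 0 35 0 0 0")

```text
time_s: 19.53
position: [0.4796, 0.1379, 0.1408]
tool_rot: [[-0.952, 0.305, 0.012], [0.306, 0.952, 0.001], [-0.011, 0.004, -1.0]]
ft_force: [1.5, -0.1, 0.1]
grip_width: 0.0851
```

Request:
arm_command(rows="0 0 0 35 0 0 0; 0 0 0 0 0 0 0; 0 0 0 0 0 0 0")

```text
time_s: 19.78
position: [0.4761, 0.1373, 0.1012]
tool_rot: [[-0.954, 0.301, -0.003], [0.301, 0.954, -0.0], [0.003, -0.001, -1.0]]
ft_force: [0.4, -0.2, 1.0]
grip_width: 0.0856
```

```bash
python3 - <<'E'
from lib import *
goto([.4765,.1367,.027],72.3)
E
```

```text
shift [-0.7 -0.4 74.2] turn [-0.06 -0.17  0.16] cur [0.4761 0.1373 0.1012] yaw 72.5 j6 -70.1 t 19.78 F [ 0.4 -0.2  1. ] w 0.0856
```

Request:
arm_command(rows="0 -0.7 -0.4 25 0 0 0.2; 0 0 0 25 0 0 0; 0 0 0 15 0 0 0; 0 0 0 8 0 0 0; 0 0 0 0 0 0 0")

```text
time_s: 20.2
position: [0.4776, 0.1362, 0.0289]
tool_rot: [[-0.952, 0.305, 0.0], [0.305, 0.952, 0.0], [-0.0, 0.0, -1.0]]
ft_force: [-0.4, 0.3, -0.7]
grip_width: 0.0854
```

Request:
arm_command(rows="0.3 0 0 0 0 0 0; 0.3 0 0 0 0 0 0; 0.5 0 0 0 0 0 0; 1 0 0 0 0 0 0; 1 0 0 0 0 0 0")

```text
time_s: 20.62
position: [0.4778, 0.1359, 0.03]
tool_rot: [[-0.952, 0.306, 0.002], [0.306, 0.952, -0.0], [-0.002, 0.001, -1.0]]
ft_force: [-1.4, -0.5, 7.6]
grip_width: 0.0492
```

Request:
arm_command(rows="1 0 0 0 0 0 0; 1 0 0 0 0 0 0; 1 0 0 0 0 0 0", squeeze=50)

```text
time_s: 20.87
position: [0.4778, 0.136, 0.0301]
tool_rot: [[-0.952, 0.306, 0.002], [0.306, 0.952, -0.0], [-0.002, 0.001, -1.0]]
ft_force: [-0.5, -0.8, 7.5]
grip_width: 0.049
```

Request:
arm_command(rows="1 0 0 -8 0 0 0; 1 0 0 -30 0 0 0; 1 0 0 -40 0 0 0; 1 0 0 -40 0 0 0; 1 -33 20 0 0 0 0")

```text
time_s: 21.28
position: [0.5128, 0.1449, 0.1561]
tool_rot: [[-0.952, 0.305, 0.01], [0.305, 0.952, 0.0], [-0.009, 0.003, -1.0]]
ft_force: [3.2, 1.0, -3.1]
grip_width: 0.0494
```

Request:
arm_command(rows="1 -33 20 0 0 0 0; 1 -33 20 0 0 0 0; 1 -33 20 0 0 0 5; 1 0 0 0 0 0 6; 1 0 0 0 0 0 4.5")

```text
time_s: 21.7
position: [0.6282, 0.1719, 0.1459]
tool_rot: [[-0.833, 0.554, -0.001], [0.554, 0.833, -0.0], [0.001, -0.001, -1.0]]
ft_force: [-1.2, -0.4, -4.5]
grip_width: 0.0491
```

Request:
arm_command(rows="1 0 0 0 0 0 0; 1 0 0 0 0 0 0; 1 0 0 0 0 0 0")

```text
time_s: 21.95
position: [0.6269, 0.1717, 0.147]
tool_rot: [[-0.837, 0.547, -0.0], [0.547, 0.837, -0.0], [0.0, -0.0, -1.0]]
ft_force: [0.3, -0.2, -2.6]
grip_width: 0.0493
```

```bash
python3 - <<'E'
from lib import *
goto([.6577,.0981,.037],56.8); m,im=snap("wrist","w14")
u=proj(m,np.array([.6577,.0981,.006]));print(u); u=u.astype(int)
rects(m,im,(max(0,u[0]-90),max(0,u[1]-90),u[0]+90,u[1]+90))
E
```

```text
shift [-66.1 -44.7 110. ] turn [-0.01 -0.01  0.01] cur [0.6269 0.1717 0.147 ] yaw 56.8 j6 -51.9 t 21.95 F [ 0.3 -0.2 -2.6] w 0.0493
[229.93957956 271.37126923]
out  [685.6 102.5] [124.5 138.9] ang 58.6
```

View pics/w14.png

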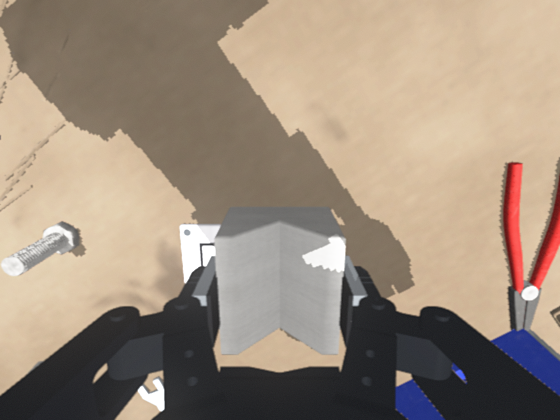

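Request:
arm_command(rows="1 -11 -33 0 0 0 0; 1 -11 -33 0 0 0 0; 1 -12 -33 0 0 0 0; 1 -12 -34 0 0 0 0; 1 0 0 0 0 0 0")

```text
time_s: 22.42
position: [0.5915, 0.03, 0.1471]
tool_rot: [[-0.834, 0.552, -0.001], [0.552, 0.834, -0.002], [-0.001, -0.002, -1.0]]
ft_force: [0.5, 0.2, -3.6]
grip_width: 0.049
```

Request:
arm_command(rows="1 0 0 0 0 0 0; 1 0 0 0 0 0 0")

```text
time_s: 22.58
position: [0.5926, 0.0354, 0.1471]
tool_rot: [[-0.836, 0.549, 0.001], [0.549, 0.836, 0.0], [-0.0, 0.001, -1.0]]
ft_force: [0.8, 0.4, -4.5]
grip_width: 0.0491
```

```bash
python3 - <<'E'
from lib import *
goto([.6577,.0981,.037],56.8); s=readout.observe();m,im=snap("wrist","w15")
u=proj(m,np.array([.6577,.0981,.006]));print(u); u=u.astype(int)
for lo in(130,170): rects(m,im,(max(350,u[0]-80),max(0,u[1]-80),min(560,u[0]+80),u[1]+80),lo=lo)
z=s["position"][2]+.0099
for p in((215,238),(346,238),(340,352),(221,353)):
    m2,_=load("w14"); w=ray(m2,*p,.1569); T=s["tool_rot"]; print((T.T@(w-[.6269,.1717,.147])*1000).round(1))
g=np.hstack([im[150:330,180:380],im[max(0,u[1]-90):max(0,u[1]-90)+180,max(0,u[0]-90):u[0]+90]]); cv2.imwrite("pics/c15.png",cv2.resize(g,None,fx=2,fy=2))
E
```

```text
shift [-19.9  88.1 110.1] turn [ 0.03  0.02 -0.1 ] cur [0.5926 0.0354 0.1471] yaw 56.7 j6 -64.7 t 22.58 F [ 0.8  0.4 -4.5] w 0.0491
[381.08208396 223.46434042]
out  [664.7 109.1] [24.4 52.9] ang 56.7
out  [651.   88.2] [24.3 53. ] ang 56.6
out  [660.9 104. ] [73.5 91.2] ang 56.8
out  [665.1 108.9] [23.9 52.1] ang 56.6
out  [650.9  88. ] [23.7 53.4] ang 55.4
out  [660.8 104. ] [73.5 91.2] ang 56.7
[ 27.7 -24.8  -9.9]
[27.8 25.3 -9.9]
[-24.7  26.1  -9.9]
[-25.5 -25.   -9.9]
```

```bash
python3 - <<'E'
from lib import *
goto([.6589,.0975,.0361],56.7)
E
```

```text
shift [-21.6  87.7 110.9] turn [0.02 0.01 0.05] cur [0.5927 0.036  0.1469] yaw 56.8 j6 -64.7 t 22.63 F [ 0.2  0.7 -3.8] w 0.0491
```

Request:
arm_command(rows="1 -7.2 29 0 0 0 0; 1 -7.2 29 0 0 0 0; 1 -7.2 29.7 0 0 0 0; 1 0 0 0 0 0 0; 1 0 0 30 0 0 0")

```text
time_s: 23.05
position: [0.6622, 0.0994, 0.1214]
tool_rot: [[-0.838, 0.546, 0.012], [0.546, 0.838, -0.0], [-0.01, 0.006, -1.0]]
ft_force: [0.8, -0.0, -3.7]
grip_width: 0.0489
```

Request:
arm_command(rows="1 0 0 30 0 0 0; 1 0 0 20 0 0 0; 1 0 0 10 0 0 0; 1 0 0 0 0 0 0; 1 0 0 0 0 0 0")

```text
time_s: 23.47
position: [0.6593, 0.0973, 0.0573]
tool_rot: [[-0.836, 0.549, 0.001], [0.549, 0.836, 0.0], [-0.001, 0.0, -1.0]]
ft_force: [-0.6, -0.2, -2.7]
grip_width: 0.0491
```

```bash
python3 - <<'E'
from lib import *
goto([.6589,.0975,.0361],56.7)
E
```

```text
shift [ 0.4 -0.  21.2] turn [0.02 0.04 0.03] cur [0.6593 0.0973 0.0573] yaw 56.7 j6 -58.5 t 23.47 F [-0.6 -0.2 -2.7] w 0.0491
```

Request:
arm_command(rows="1 0.4 0 8 0 0 0; 1 0 0 7 0 0 0; 1 0 0 3 0 0 0; 1 0 0 0 0 0 0; 1 0 0 0 0 0 0")

```text
time_s: 23.88
position: [0.6586, 0.0969, 0.0387]
tool_rot: [[-0.836, 0.549, 0.0], [0.549, 0.836, -0.0], [-0.0, 0.0, -1.0]]
ft_force: [0.1, 0.1, -2.8]
grip_width: 0.0491
```

Request:
arm_command(rows="1 0 0 1 0 0 0; 1 0 0 1 0 0 0; 1 0 0 0.5 0 0 0; 1 0 0 0 0 0 0; 1 0 0 0 0 0 0")

```text
time_s: 24.3
position: [0.6586, 0.0969, 0.0362]
tool_rot: [[-0.836, 0.549, 0.0], [0.549, 0.836, -0.0], [-0.0, 0.0, -1.0]]
ft_force: [0.2, -0.6, -4.1]
grip_width: 0.0491
```

```bash
python3 - <<'E'
from lib import *
goto([.6589,.0975,.0361],56.7)
E
```

```text
shift [0.1 0.6 0.1] turn [ 0.    0.01 -0.02] cur [0.6586 0.0969 0.0362] yaw 56.7 j6 -58.5 t 24.3 F [ 0.2 -0.6 -4.1] w 0.0491
```

Nudge y by 0.5, touch down, release, rise.

Request:
arm_command(rows="1 0 0.5 0 0 0 0; 1 0 0 0.7 0 0 0; 1 0 0 0 0 0 0; 1 0 0 0 0 0 0")

```text
time_s: 24.63
position: [0.6589, 0.0974, 0.0361]
tool_rot: [[-0.836, 0.549, 0.001], [0.549, 0.836, -0.0], [-0.001, 0.0, -1.0]]
ft_force: [-3.6, -0.7, 4.9]
grip_width: 0.049
```

Request:
arm_command(rows="1 0 0 0.6 0 0 0; 1 0 0 0 0 0 0; 1 0 0 0 0 0 0")

```text
time_s: 24.88
position: [0.6589, 0.0973, 0.0361]
tool_rot: [[-0.836, 0.549, 0.001], [0.549, 0.836, -0.0], [-0.001, 0.0, -1.0]]
ft_force: [-4.9, -0.3, 8.6]
grip_width: 0.049
```

Request:
arm_command(rows="0.45 0 0 0 0 0 0; 0.3 0 0 0 0 0 0; 0.1 0 0 0 0 0 0; 0 0 0 0 0 0 0; 0 0 0 0 0 0 0")

```text
time_s: 25.3
position: [0.659, 0.0973, 0.0347]
tool_rot: [[-0.836, 0.549, 0.0], [0.549, 0.836, 0.0], [-0.0, 0.0, -1.0]]
ft_force: [-0.3, -0.3, 0.7]
grip_width: 0.0853
```

Request:
arm_command(rows="0 0 0 -15 0 0 0; 0 0 0 -30 0 0 0; 0 0 0 -40 0 0 0; 0 10 0 -40 0 0 0; 0 0 0 0 0 0 0")

```text
time_s: 25.72
position: [0.6526, 0.1036, 0.1685]
tool_rot: [[-0.836, 0.549, 0.014], [0.549, 0.836, 0.0], [-0.012, 0.008, -1.0]]
ft_force: [0.4, 0.6, 1.0]
grip_width: 0.0856
```

Request:
arm_command(rows="0 0 0 0 0 0 0; 0 0 0 0 0 0 0")

```text
time_s: 25.88
position: [0.6502, 0.1028, 0.1592]
tool_rot: [[-0.836, 0.549, -0.001], [0.549, 0.836, -0.0], [0.001, -0.0, -1.0]]
ft_force: [0.3, 0.1, -0.9]
grip_width: 0.0853
```

```bash
python3 - <<'E'
from lib import *
m,im=snap("wrist","w16"); goto([.664,-.116,.17],56.7)
u=proj(m,np.array([.6578,.0985,.03])).astype(int);print(u)
cv2.imwrite("pics/c16.png",cv2.resize(im[u[1]-80:u[1]+80,u[0]-100:u[0]+100],None,fx=4,fy=3.75,interpolation=cv2.INTER_CUBIC))
E
```

```text
shift [-131.8 -175.1  -11.7] turn [-0.07 -0.11 -0.02] cur [0.65   0.1028 0.1584] yaw 56.7 j6 -58.0 t 25.93 F [-0.6 -0.   0.7] w 0.0856
[280 215]
```

View pics/c16.png

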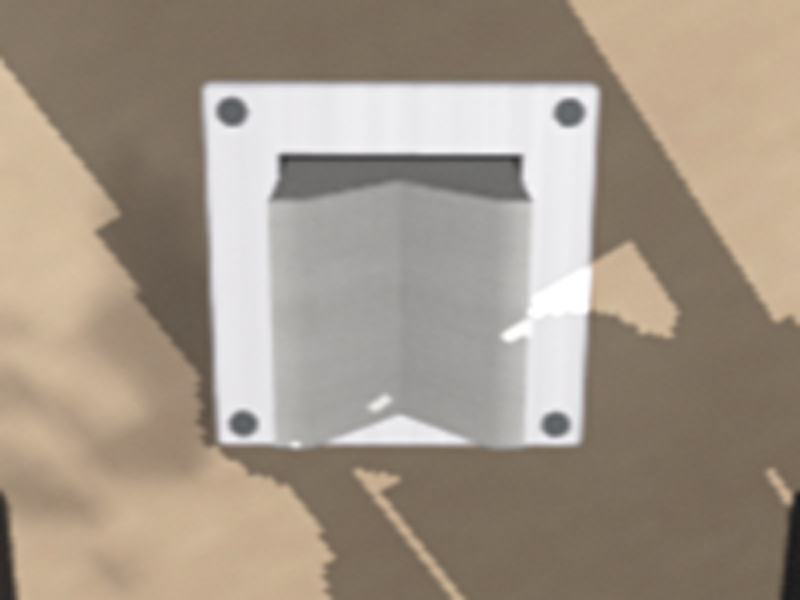

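```bash
python3 - <<'E'
from lib import *
m,im=load("w16")
f=lambda L,z:np.array([ray(m,(x-1.5)/4+180,(y-1.5)/3.75+135,z)[:2]*1000 for x,y in L])
B=f([(270,201),(530,201),(525,447),(275,447)],.046);P=f([(203,84),(599,86),(582,444),(216,444)],.006)
a=np.radians(56.75);y=np.array([np.cos(a),np.sin(a)]);x=np.array([-y[1],y[0]])
for Q in(B,P):
    c=Q.mean(0);d=[Q[i]-Q[(i+1)%4] for i in range(4)];print(c,[(round(np.hypot(*e),1),round(np.degrees(np.arctan2(e[1],e[0]))%180,1)) for e in d])
e=B.mean(0)-P.mean(0);print("off along groove",e@x,"across",e@y)
E
```

```text
[657.66886944  98.14109861] [(np.float64(48.8), np.float64(56.8)), (np.float64(53.7), np.float64(147.4)), (np.float64(49.9), np.float64(56.8)), (np.float64(53.7), np.float64(146.2))]
[657.73980882  98.10330263] [(np.float64(84.3), np.float64(56.5)), (np.float64(88.6), np.float64(146.8)), (np.float64(85.1), np.float64(56.8)), (np.float64(89.1), np.float64(146.2))]
off along groove 0.08004889505576608 across -0.007287327736523452
```

Request:
arm_command(rows="0 -26 -29 0 0 0 0; 0 -26 -29 0 0 0 0; 0 -26 -29 0 0 0 0; 0 -26 -29 0 0 0 0; 0 -20 -29 0 0 0 0")

```text
time_s: 26.35
position: [0.6744, -0.0888, 0.1576]
tool_rot: [[-0.835, 0.55, -0.003], [0.55, 0.835, 0.001], [0.003, -0.001, -1.0]]
ft_force: [0.2, -0.2, 0.5]
grip_width: 0.0855
```

Request:
arm_command(rows="0 0 -30 0 0 0 0; 0 0 0 0 0 0 -6; 0 0 0 0 0 0 -6; 0 0 0 0 0 0 -3; 0 0 0 0 0 0 0")

```text
time_s: 26.77
position: [0.6575, -0.1118, 0.1579]
tool_rot: [[-0.95, 0.313, -0.003], [0.313, 0.95, 0.001], [0.003, 0.0, -1.0]]
ft_force: [-0.3, 0.3, -0.3]
grip_width: 0.0854
```

Request:
arm_command(rows="0 0 0 0 0 0 0; 0 0 0 0 0 0 0")

```text
time_s: 26.93
position: [0.6578, -0.1114, 0.1589]
tool_rot: [[-0.949, 0.316, -0.002], [0.316, 0.949, 0.001], [0.002, 0.0, -1.0]]
ft_force: [0.4, -0.1, -0.8]
grip_width: 0.0857
```

```bash
python3 - <<'E'
from lib import *
goto([.664,-.116,.1],72); m,im=snap("wrist","w17")
u=proj(m,np.array([.664,-.116,.02])).astype(int); x0,y0=u-50; print(u)
g=im[y0:y0+100,x0:x0+100]; h=cv2.cvtColor(g,cv2.COLOR_BGR2HSV)
for nm,k in(("all",h[:,:,1]<45),("top",(h[:,:,1]<45)&(h[:,:,2]>135))):
    cs,_=cv2.findContours(k.astype(np.uint8),cv2.RETR_EXTERNAL,cv2.CHAIN_APPROX_NONE); c=max(cs,key=cv2.contourArea)
    a=cv2.approxPolyDP(c,1.7,True)[:,0]+[x0,y0]; print(nm,cv2.contourArea(c))
    for p in a: print(p,ray(m,*p,.032)[:2].round(4))
print(h[20:90:7,10:95:5,2])
cv2.imwrite("pics/z17.png",cv2.resize(g,(600,600),interpolation=cv2.INTER_CUBIC))
E
```

```text
shift [-7.4 -2.4 58.8] turn [ 0.   -0.09 -0.42] cur [ 0.6578 -0.1114  0.1589] yaw 71.6 j6 -91.3 t 26.93 F [ 0.4 -0.1 -0.8] w 0.0857
[276 210]
all 2806.5
[257 177] [ 0.6297 -0.1204]
[252 188] [ 0.6368 -0.1271]
[249 234] [ 0.6728 -0.1426]
[258 236] [ 0.6768 -0.1361]
[275 232] [ 0.6779 -0.1216]
[297 240] [ 0.6904 -0.1065]
[304 191] [ 0.6521 -0.0887]
[301 182] [ 0.6444 -0.0888]
top 170.0
[268 231] [ 0.6752 -0.1268]
[280 233] [ 0.68  -0.118]
[287 229] [ 0.6785 -0.1114]
[298 230] [ 0.6822 -0.1031]
[299 227] [ 0.6799 -0.1015]
[270 223] [ 0.6691 -0.123 ]
[[137 138 118  84  70  70  70  71  69  71  70  72  76  81  80  80  78]
 [137 136 118  84 122 109 110 108 105 103 104  89  68  67  79  79  79]
 [137 135 116  83 118 108 106 105 103 102 101 104 110 126  78  79  80]
 [136 136 126  89 115 106 106 106 104  98 102 104 110 126  79  80  80]
 [133 135  89  98 113 107 107 103 101 101 106 108 113 115  80  81  82]
 [133 133  97 104 111 103 104 102 103 101 104 106 116  96  81  81  80]
 [134 139 118 118 111 105 108 119 115 102 105 105 114 107  89 118 126]
 [ 79  82  81 125 111 108 106 159 163 172 175 157 203  77  80  79  87]
 [ 82  83  80  86  91  81  82  83  80  81 103 109 125  80  81  81  82]
 [ 82  82  81  82  82  82  81  82  81  81  81  81  81  81  83  81  81]]
```

Request:
arm_command(rows="0 -6.5 -3 0 0 0 0; 0 0 0 0 0 0 6; 0 0 0 35 0 0 0; 0 0 0 35 0 0 0; 0 0 0 0 0 0 0")

```text
time_s: 27.4
position: [0.6605, -0.1157, 0.0831]
tool_rot: [[-0.911, 0.413, -0.011], [0.413, 0.911, 0.004], [0.012, -0.001, -1.0]]
ft_force: [-0.8, -0.0, -1.4]
grip_width: 0.0855
```

Request:
arm_command(rows="0 0 0 0 0 0 0; 0 0 0 0 0 0 0")

```text
time_s: 27.57
position: [0.6642, -0.1168, 0.0918]
tool_rot: [[-0.911, 0.412, 0.003], [0.412, 0.911, -0.001], [-0.003, 0.0, -1.0]]
ft_force: [0.5, 0.1, -0.7]
grip_width: 0.0854
```

```bash
python3 - <<'E'
from lib import *
goto([.663,-.1163,.023],65.6)
E
```

```text
shift [ 1.5 -0.  68.8] turn [0.01 0.15 0.07] cur [ 0.6642 -0.1168  0.0918] yaw 65.7 j6 -85.7 t 27.57 F [ 0.5  0.1 -0.7] w 0.0854
```

```bash
python3 - <<'E'
from lib import *
m,_=load("w7")
for p in((425,283),(437,283),(450,283),(430,315)): print(ray(m,*p,.005).round(3))
E
```

```text
[ 0.719 -0.061  0.005]
[ 0.719 -0.049  0.005]
[ 0.719 -0.036  0.005]
[ 0.757 -0.051  0.005]
```

Request:
arm_command(rows="0.15 1.5 0 25 0 0 0; 0.15 0 0 20 0 0 0; 0.15 0 0 15 0 0 0; 0.15 0 0 7 0 0 0; 0.15 0 0 0 0 0 0")

```text
time_s: 27.98
position: [0.6622, -0.116, 0.0233]
tool_rot: [[-0.911, 0.412, 0.0], [0.412, 0.911, -0.0], [-0.0, 0.0, -1.0]]
ft_force: [0.3, -0.6, 0.1]
grip_width: 0.073
```

```bash
python3 - <<'E'
from lib import *
goto([.663,-.1163,.023],65.6)
E
```

```text
shift [-0.9  0.   0.3] turn [0.   0.02 0.07] cur [ 0.6622 -0.116   0.0233] yaw 65.7 j6 -85.7 t 27.98 F [ 0.3 -0.6  0.1] w 0.073
```

Request:
arm_command(rows="0.3 0 0 0 0 0 0; 0.4 0 0 0 0 0 0; 0.5 0 0 0 0 0 0; 1 0 0 0 0 0 0; 1 0 0 0 0 0 0", squeeze=45)

```text
time_s: 28.4
position: [0.6626, -0.116, 0.0245]
tool_rot: [[-0.911, 0.412, 0.003], [0.412, 0.911, -0.001], [-0.003, 0.0, -1.0]]
ft_force: [-0.0, 0.5, 5.8]
grip_width: 0.0393
```

Request:
arm_command(rows="1 0 0 0 0 0 0; 1 0 0 0 0 0 0; 1 0 0 0 0 0 0")

```text
time_s: 28.65
position: [0.6626, -0.116, 0.0245]
tool_rot: [[-0.911, 0.412, 0.003], [0.412, 0.911, -0.001], [-0.003, 0.0, -1.0]]
ft_force: [-0.4, 1.1, 6.3]
grip_width: 0.0391
```

Request:
arm_command(rows="1 0 0 -8 0 0 0; 1 0 0 -30 0 0 0; 1 0 0 -40 0 0 0; 1 0 0 -40 0 0 0; 1 0 0 0 0 0 0")

```text
time_s: 29.07
position: [0.6645, -0.1166, 0.1502]
tool_rot: [[-0.911, 0.412, 0.014], [0.412, 0.911, -0.005], [-0.014, 0.001, -1.0]]
ft_force: [0.7, -0.1, -1.4]
grip_width: 0.0392
```

Request:
arm_command(rows="1 0 0 0 0 0 0; 1 0 0 0 0 0 0")

```text
time_s: 29.23
position: [0.6612, -0.1156, 0.1401]
tool_rot: [[-0.911, 0.412, -0.002], [0.412, 0.911, 0.001], [0.002, -0.0, -1.0]]
ft_force: [0.3, 0.2, -3.3]
grip_width: 0.0391
```

```bash
python3 - <<'E'
from lib import *
m,im=snap("wrist","w18"); s=readout.observe(); goto([.464,-.217,.15],65)
x0,y0=200,170; g=im[y0:400,x0:360]; h=cv2.cvtColor(g,cv2.COLOR_BGR2HSV)
# held block's top face: near corners (widest, grey)
T=s["tool_rot"]; z=s["position"][2]+.032-.0235
for c,nm in(((18,20,-8.5),"a"),): pass
for q in((22,-20),(22,20),(-22,20),(-22,-20)): print(q,proj(m,s["position"]+T@(np.array([*q,-8.5])/1000)).round(1))
print(im[190:370:5,280].max(1)); 
for r in range(200,370,8): print(r,"".join("%4d"%v for v in im[r,205:360:6].max(1)))
E
```

```text
shift [ 137.7 -173.6  -10.3] turn [-0.02 -0.19  0.68] cur [ 0.661  -0.1155  0.1392] yaw 65.7 j6 -85.7 t 29.28 F [-0.2  0.6 -2.8] w 0.0392
(22, -20) [228.3 249. ]
(22, 20) [329.9 249.1]
(-22, 20) [325.1 342.6]
(-22, -20) [232.8 342.4]
[ 78  80  77  77  76  78  80  67  68  72  99  99  97  99  98 156 100  99
  98  97  97 100 100 102 100 101  98  80  79 120 133 132 133 132 134 133]
200  132 132 134 136 137 132 130  79  81  79  81  79  76  77  75  77  77  77  78  79  79  80  80  79  77  77
208  133 130 134 137 132 134 132  78  81  80  81  78  77  77  77  74  77  79  79  81  79  77  79  78  76  79
216  135 132 133 134 133 130 131  80  80  78  78  79  80  78  80  79  79  78  79  78  78  79  80  77  77  78
224  134 133 132 132 133 133  82  67  70  70  69  68  68  67  67  67  68  66  68  66  97 122 130 135 133 131
232  134 137 136 136 136 107  67  69  69  69  71  70  70  72  72  71  68  68  66  67  82  79 128 132  77  85
240  130 131 137 137 133  69  71  71  70  71  75  95 103  98  81  71  70  70  69  69  68  80  82  81  82  82
248  135 134 133 133  89  72  71  85 103 107 107 104 104 101 102 
[... 978 characters left out ...]
03 104 103 104 103 111 111  22  28  25  24  25
328   23  23  26  35  21 115 110 107 107 104 103  80  80  81  81 101 103 105 107 113 119  25  24  23  22  21
336   24  30  30  47  85 116 108 105 103 133  81  79  80 128 131 131 134 102 104 109 114  22  26  23  24  22
344   29  29  22  86 131 134 132 134 135 135 132 134 133 133 130 131 127 130 131 131 130 103  39  25  22  19
352   25  22  18  57 133 135 133 131 133 135 133 132 131 134 133 131 132 130 131 130 129 131  19  23  22  24
360   19  20  22  25 131 130 133 132 134 136 132 131 132 136 133 133 131 129 130 132 131 132  22  21  19  21
368   19  21  24  21  18  19  22  21  27  86 131 137 133 131 135 129  73  21  20  20  18  20  21  22  18  21
```

```bash
python3 - <<'E'
from lib import *
m,im=load("w18")
for c in(232,234,237,322,325,328): print(c,im[244:262,c].max(1), im[332:350,c].max(1))
print(im[256,220:236].max(1),im[256,322:338].max(1),im[338,226:240].max(1),im[338,318:332].max(1))
p=np.array([.661,-.1155,.1392]);T=R.from_euler("z",0).as_matrix();a=np.radians(65.7);y=np.array([np.cos(a),np.sin(a),0]);z=np.array([0,0,-1.]);x=np.cross(y,z)
for v in(250,251,252,253): print(v,(ray(m,279,v,.1467)-p)@x*1000)
for v in(338,340,342): print(v,(ray(m,279,v,.1467)-p)@x*1000)
E
```

```text
232 [ 68  66  69  71  70  76  88 102 113 120 119 119 119 118 118 118 117 118] [131 132 132 131 130 131 133 131 132 134 132 131 130 131 131 131 130 132]
234 [ 72  72  71  71  71  77  89 101 110 118 118 117 116 115 114 116 116 116] [117 115 118 118 115 116 118 117 116 112 114 129 132 132 131 130 132 133]
237 [ 72  71  71  72  71  77  86  97 106 113 113 112 113 113 113 113 113 113] [115 113 113 116 114 113 113 111 111 105  98 128 133 131 129 131 132 133]
322 [ 69  68  69  69  69  78  91 105 115 118 117 118 118 117 118 117 118 116] [116 115 114 113 114 114 113 114 111 109 118 130 130 130 127 129 131 130]
325 [ 68  68  68  68  73  82  97 113 121 123 123 122 121 120 120 122 122 123] [117 118 118 117 114 116 117 117 116 113 120 129 130 130 132 129 131 129]
328 [ 78  78  73  72  71  76  91 110 127 128 129 127 127 127 127 125 126 125] [103 118 121 127 130 133 132 132 133 132 133 132 132 132 131 131 130 130]
[129 106  77  72  75  73  71  79 101 121 125 121 119 118 116 113] [118 119 120 121 124 126 127 116  88  72  73  74  72  73  74  71] [ 35  27  50  96 130 135 133 126 118 113 113 113 112 111] [110 112 113 113 113 113 116 117 121 130 132 116  72  30]
250 21.0994286522455
251 20.6668597878111
252 20.233458766923917
253 19.79922318597437
338 -20.439398694418895
340 -21.472747096728952
342 -22.510448118857152
```

Request:
arm_command(rows="1 19.6 -33 0 0 0 0; 1 19.6 -33 0 0 0 0; 1 19.6 -33 0 0 0 0; 1 19.6 -33 0 0 0 0; 1 19.6 -33 0 0 0 0")

```text
time_s: 29.7
position: [0.5024, -0.2259, 0.1392]
tool_rot: [[-0.911, 0.411, -0.003], [0.411, 0.911, 0.002], [0.003, 0.001, -1.0]]
ft_force: [1.4, -1.4, -1.9]
grip_width: 0.0392
```

Request:
arm_command(rows="1 19.6 -33 0 0 0 0; 1 19.6 -33 0 0 0 0; 1 19.6 -33 0 0 0 0.7; 1 0 0 0 0 0 0; 1 0 0 0 0 0 0")

```text
time_s: 30.12
position: [0.4085, -0.2925, 0.1397]
tool_rot: [[-0.905, 0.426, -0.002], [0.426, 0.905, 0.002], [0.003, 0.001, -1.0]]
ft_force: [0.5, 0.3, -3.1]
grip_width: 0.039
```

Request:
arm_command(rows="1 0 0 0 0 0 0")

```text
time_s: 30.2
position: [0.41, -0.2915, 0.14]
tool_rot: [[-0.906, 0.423, -0.001], [0.423, 0.906, 0.002], [0.002, 0.001, -1.0]]
ft_force: [0.1, 0.0, -2.6]
grip_width: 0.0392
```

```bash
python3 - <<'E'
from lib import *
goto([.4644,-.2173,.0305],65); m,im=snap("wrist","w19")
u=proj(m,np.array([.4644,-.2173,.006]));print(u); u=u.astype(int)
for lo in(120,150,180): rects(m,im,(max(335,u[0]-75),max(0,u[1]-75),min(560,u[0]+75),u[1]+75),lo=lo)
E
```

```text
shift [-18.   90.1 109.5] turn [ 0.06 -0.1  -0.05] cur [ 0.41   -0.2915  0.14  ] yaw 64.9 j6 -113.9 t 30.2 F [ 0.1  0.  -2.6] w 0.0392
[386.03853484 224.23353425]
out  [ 469.2 -207.5] [18.3 41.8] ang 65.0
out  [ 460.8 -225.7] [18.4 41.8] ang 65.2
out  [ 464.4 -216.7] [77.  80.9] ang 65.0
hole [ 464.7 -216.4] [43.5 46.7] ang 65.0
out  [ 468.8 -207.3] [17.8 40.9] ang 65.2
out  [ 460.3 -225.5] [17.8 40.9] ang 65.0
out  [ 464.3 -216.7] [75.4 79.1] ang 65.0
hole [ 465.2 -216.5] [44.1 47.6] ang 65.0
out  [ 469.3 -207.4] [17.1 40. ] ang 65.1
out  [ 460.8 -225.5] [17.2 40. ] ang 65.1
out  [ 464.7 -216.8] [74.3 78.4] ang 65.1
hole [ 464.8 -216.3] [44.8 48.5] ang 65.0
```

```bash
python3 - <<'E'
from lib import *
goto([.4642,-.2163,.0305],65.05)
E
```

```text
shift [-17.2  90.5 109.7] turn [ 0.05 -0.08 -0.03] cur [ 0.4105 -0.2912  0.1401] yaw 65.0 j6 -113.9 t 30.25 F [ 0.2 -0.1 -3.7] w 0.0394
```

Request:
arm_command(rows="1 -5.7 30 0 0 0 0; 1 -5.7 30 0 0 0 0; 1 -5.8 30.5 0 0 0 0; 1 0 0 0 0 0 0; 1 0 0 30 0 0 0")

```text
time_s: 30.67
position: [0.4677, -0.2162, 0.1142]
tool_rot: [[-0.908, 0.418, 0.007], [0.418, 0.908, -0.006], [-0.009, -0.002, -1.0]]
ft_force: [1.6, -0.5, -2.0]
grip_width: 0.0392
```

Request:
arm_command(rows="1 0 0 30 0 0 0; 1 0 0 20 0 0 0; 1 0 0 10 0 0 0; 1 0 0 0 0 0 0; 1 0 0 0 0 0 0")

```text
time_s: 31.08
position: [0.4645, -0.2164, 0.0505]
tool_rot: [[-0.907, 0.422, -0.001], [0.422, 0.907, 0.001], [0.001, 0.0, -1.0]]
ft_force: [0.4, -0.7, -3.0]
grip_width: 0.0394
```

```bash
python3 - <<'E'
from lib import *
goto([.4642,-.2163,.0305],65.05)
E
```

```text
shift [ 0.3 -0.1 20. ] turn [ 0.02 -0.06  0.02] cur [ 0.4645 -0.2164  0.0505] yaw 65.1 j6 -103.3 t 31.08 F [ 0.4 -0.7 -3. ] w 0.0394
```

Request:
arm_command(rows="1 0.3 0 8 0 0 0; 1 0 0 7 0 0 0; 1 0 0 2.5 0 0 0; 1 0 0 0 0 0 0; 1 0 0 0 0 0 0")

```text
time_s: 31.5
position: [0.4639, -0.217, 0.0334]
tool_rot: [[-0.906, 0.423, 0.0], [0.423, 0.906, -0.0], [-0.0, -0.0, -1.0]]
ft_force: [0.5, 0.4, -2.8]
grip_width: 0.0391
```

```bash
python3 - <<'E'
from lib import *
goto([.4642,-.2163,.0305],65.05)
E
```

```text
shift [-0.   0.8  2.9] turn [-0.    0.   -0.07] cur [ 0.4639 -0.217   0.0334] yaw 65.0 j6 -103.3 t 31.5 F [ 0.5  0.4 -2.8] w 0.0391
```

Request:
arm_command(rows="1 0 0.7 1 0 0 0; 1 0 0 1 0 0 0; 1 0 0 0.5 0 0 0; 1 0 0 0 0 0 0; 1 0 0 0 0 0 0")

```text
time_s: 31.92
position: [0.4641, -0.2163, 0.0309]
tool_rot: [[-0.906, 0.423, 0.0], [0.423, 0.906, -0.0], [-0.0, -0.0, -1.0]]
ft_force: [-0.2, 0.3, -3.0]
grip_width: 0.0391
```

Request:
arm_command(rows="1 0 0 0.8 0 0 0; 1 0 0 0 0 0 0; 1 0 0 0 0 0 0")

```text
time_s: 32.17
position: [0.4642, -0.2163, 0.0305]
tool_rot: [[-0.906, 0.423, 0.0], [0.423, 0.906, -0.0], [-0.001, -0.0, -1.0]]
ft_force: [-1.2, 1.1, 4.1]
grip_width: 0.0392
```

Request:
arm_command(rows="0.5 0 0 0 0 0 0; 0.35 0 0 0 0 0 0; 0.1 0 0 0 0 0 0; 0 0 0 0 0 0 0; 0 0 0 0 0 0 0")

```text
time_s: 32.58
position: [0.4641, -0.2163, 0.03]
tool_rot: [[-0.906, 0.423, 0.0], [0.423, 0.906, -0.0], [-0.0, -0.0, -1.0]]
ft_force: [-0.2, -0.8, -0.4]
grip_width: 0.0854
```

Request:
arm_command(rows="0 0 0 -15 0 0 0; 0 0 0 -30 0 0 0; 0 0 0 -40 0 0 0; 0 10 0 -40 0 0 0; 0 0 0 0 0 0 0")

```text
time_s: 33.0
position: [0.4564, -0.213, 0.1616]
tool_rot: [[-0.906, 0.423, 0.009], [0.423, 0.906, -0.007], [-0.011, -0.003, -1.0]]
ft_force: [1.6, -0.8, 0.8]
grip_width: 0.085
```

Request:
arm_command(rows="0 0 0 0 0 0 0; 0 0 0 0 0 0 0")

```text
time_s: 33.17
position: [0.4548, -0.2118, 0.1546]
tool_rot: [[-0.906, 0.423, -0.0], [0.423, 0.906, 0.0], [0.001, 0.0, -1.0]]
ft_force: [0.0, 0.2, -1.1]
grip_width: 0.0857
```

```bash
python3 - <<'E'
from lib import *
m,im=snap("wrist","w20"); goto([.4642,-.2163,.15],65)
mt,it=snap("top","t2"); ms,iS=snap("scene","s9")
u=proj(m,np.array([.4647,-.2166,.025])).astype(int);print(u)
A=cv2.resize(im[u[1]-64:u[1]+64,u[0]-80:u[0]+80],(400,320),interpolation=cv2.INTER_CUBIC)
B=cv2.resize(it[140:300,140:460],(400,200)); C=cv2.resize(iS[150:350,130:490],(400,222))
D=np.vstack([A,np.zeros((102,400,3),np.uint8)]); E=np.vstack([B,C]); cv2.imwrite("pics/fin.png",np.hstack([D,E])); print(u)
E
```

```text
shift [-10.6  -0.1   4. ] turn [ 0.03 -0.11 -0.03] cur [ 0.4547 -0.2118  0.154 ] yaw 65.0 j6 -103.5 t 33.22 F [-0.9 -0.6 -0.3] w 0.0853
[279 217]
[279 217]
```

View pics/fin.png

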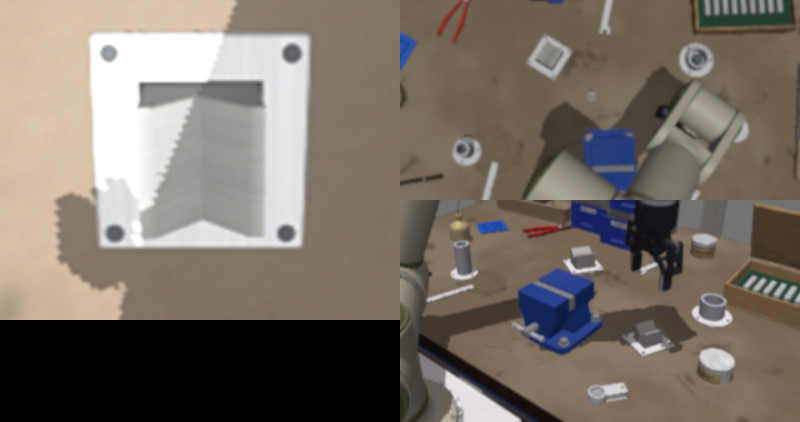

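```bash
python3 - <<'E'
from lib import *
m,im=load("w20")
print(im[215,248:312].max(1)); print("col302",im[180:255,302].max(1)); print("col260",im[180:255,260].max(1))
f=lambda L,z:np.array([ray(m,(x-.75)/2.5+199,(y-.75)/2.5+153,z)[:2]*1000 for x,y in L])
B=f([(138,106),(267,106),(264.5,238),(139,238)],.038);P=f([(91,35),(310,35),(302,246.5),(98,246.5)],.006)
a=np.radians(65);y=np.array([np.cos(a),np.sin(a)]);x=np.array([-y[1],y[0]])
for Q in(B,P):
    c=Q.mean(0);d=[Q[i]-Q[(i+1)%4] for i in range(4)];print(c,[(round(np.hypot(*e),1),round(np.degrees(np.arctan2(e[1],e[0]))%180,1)) for e in d])
e=B.mean(0)-P.mean(0);print("off along",e@x,"across",e@y)
# other items: tin and bolt vs start (top/scene view)
m0,i0=load("top0") if False else (None,cv2.imread("pics/scene0.png")); i1=cv2.imread("pics/s9.png")
for nm,(x0,y0,w,h) in dict(tin=(390,275,50,50),bolt=(290,205,25,25)).items():
    d=cv2.absdiff(i0[y0:y0+h,x0:x0+w],i1[y0:y0+h,x0:x0+w]); s=cv2.phaseCorrelate(*(q[y0:y0+h,x0:x0+w].mean(2) for q in(i0,i1))); print(nm,d.mean(),s)
E
```

```text
[255 255 255 255 255 255 252 249 247 243 240 236 233 231 229 229 229 228
 224 202 173 158 159 158 158 156 155 156 155 155 153 151 149 148 149 150
 152 153 154 153 153 155 155 154 155 155 155 155 157 156 158 161 166 172
 174 177 190 216 228 228 228 230 232 232]
col302 [229 228 228 232 226 149  87  89  98 101 106 107 112 108 107 134 169 180
 178 178 177 176 173 174 175 176 176 176 174 176 176 175 173 175 175 174
 170 170 173 175 172 172 174 171 173 170 170 169 170 167 172 175 175 174
 175 176 176 175 174 173 172 172 173 172 172 172 168 179 225 230 229 199
 145 128 130]
col260 [255 255 255 255 255 236 127 125 134 136 138 138 140 139 134 160 206 229
 235 236 236 235 236 235 234 232 232 232 232 233 232 230 231 233 234 233
 233 232 232 232 233 235 233 232 233 233 232 233 229 224 232 227 194 201
 211 177 163 165 165 163 165 164 163 163 163 162 160 162 194 225 228 199
 146 126 130]
[ 464.11053051 -215.8899377 ] [(np.float64(39.5), np.float64(65.1)), (np.float64(43.9), np.float64(155.3)), (np.float64(40.4), np.float64(65.1)), (np.float64(43.9), np.float64(154.2))]
[ 464.31231812 -216.68526643] [(np.float64(74.0), np.float64(65.1)), (np.float64(77.8), np.float64(155.1)), (np.float64(74.5), np.float64(65.1)), (np.float64(77.8), np.float64(154.7))]
off along 0.5190021182229587 across 0.6355334917460876
tin 9.044266666666667 ((-0.03327537536587499, 3.6164658322235255e-05), 0.9507485003228209)
bolt 20.4192 ((1.2363313941745755, 0.15512940134629716), 0.5186186427554627)
```

```bash
python3 - <<'E'
from lib import *
i0=cv2.imread("pics/top0.png");i1=cv2.imread("pics/t2.png")
t=i0[208:226,284:302]; r=cv2.matchTemplate(i1[198:236,274:312],t,cv2.TM_CCOEFF_NORMED); print("bolt",cv2.minMaxLoc(r),"expect (10,10)")
s=readout.observe();print(s["position"],s["ft_force"],s["time_s"])
print(env.close_job())
E
```

```text
bolt (-0.18714942038059235, 0.9920657873153687, (15, 17), (10, 10)) expect (10,10)
[ 0.45472155 -0.21181298  0.15371576] [ 0.62838705 -0.83846903  0.14870317] 33.3167
the job is handed in; nothing more can be done
None
```

The fixture set is back on its stations, and I handed the job in at about 33 s with the gripper open and clear of everything.

**Order:** I drew the thin sleeve out and stood it on the bench for a moment. Then I slipped the wide sleeve over the thick post, the thin sleeve over the thin post, and set the large and then the small V-block on their plates.

**Last checks:**
- **Sleeves:** both stand down over their posts in the final pictures, and the touchdown heights matched the feet.
- **Large V-block:** measured within about 0.1 mm of the plate centre, and square to it.
- **Small V-block:** measured about 0.5 mm off along the groove and 0.6 mm across, and square to within about half a degree. That is close to the measuring error, so I left it.
- **Tin:** unmoved in the scene view (0.03 px shift).
- **Bolt:** the checks disagreed. The scene view gave a 1.2 px shift, but with a weak match because the light had changed there. The top view matched at exactly its starting place (0.99), and nothing of the robot came near it, so I take it as unmoved.

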